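# Weigh a damper on the hanging scale and log it

### The arm

A 7-joint arm with a two-finger parallel gripper is mounted at the origin on the work surface. World frame = base frame: x ahead of the robot, y to its left, z up, the work surface at z = 0. Lengths are in m, angles in rad, forces in N, time in s.
With the tool pointing down it reaches from about 0.425 to 1.025 m from the base axis. Payload 9.4 kg.
Tool frame: the origin (TCP) lies between the finger pads; the fingertips stand 8 mm ahead of it and the grasp point (between the pads) lies 11 mm behind it (env.tip_extent is the distance from the TCP to the fingertips, in m); z points along the fingers, y is the line along which they close (so a half turn about z gives the same grasp; the last joint's range is limited). The gripper opens to 93 mm and grips with 3 to 60 N. Pads are 15 mm wide; open, the fingers measure 128 mm over their backs; the gripper's body (75 mm by 188 mm) begins 65 mm behind the grasp point.
Start: joints at [-1.325, 0.599, -0.003, 1.599, 0.002, 0.943, -0.08], TCP at [0.23, 0.688, 0.227] pointing down, gripper open.
Joint ranges: [-2.57, 2.57], [-0.35, 1.97], [-1.29, 1.29], [0.11, 2.56], [-1.05, 4.19], [0.11, 1.86], [-2.63, 2.63]. Speed limits (rad/s): [2.22, 2.22, 3.01, 3.01, 3.14, 3.14, 3.14].

### API

Orientations are given as a unit quaternion [w, x, y, z].
In Python, from station import monitor, get_image, get_calibration, job, env gives the robot as it stands. The module is installed in compiled form; this text tells all that it offers.
- The arm moves only by the tool play_rows, never from a script. Its argument "series" is a list of rows, each a list of 6 numbers: the shift along the tool's x, y, z in mm, then the turn, a rotation vector about the tool's x, y, z in degrees. A call has 1 to 20 rows; each row is the pose to reach, as a shift and turn from the pose commanded when the call began, along the tool's axes at that moment; what a row does not reach only later rows make up. A row lasts 1/12 s, in which the tool goes at most 41.7 mm and 7.16 degrees, less where a joint would pass 70% of its speed; a pose out of reach is approached as far as the arm can. A call with a gripper value outside its range is refused whole. "fingers" is the opening, from 0 (shut) to 1 (fully open), set as the call begins (left out, the last holds). The fingers move at their own pace and stop on an object; "grip_force" is the grip in N (left out, the last holds). Time passes only in rows, so rows that repeat a pose let the fingers close. It gives the time, the measured TCP pose, the force, the opening and the grip force at its end, in the units of the state.
- monitor.get_obs(): the state, without advancing time (a new reading comes with each control period).
- get_image(name): name is "scene" or "top" or "wrist"; returns the picture (400x640x3 uint8, red, green, blue); there is no depth.
- get_calibration(name): a dict with "mtx" (3x3 intrinsics, pixels), "R" (3x3) and "t" (3): a world point X has camera coordinates R X + t; the wrist camera has in their place "hand_eye" (4x4, takes a point from camera to tool coordinates, whose origin is the TCP and whose axes are the flange's). Camera axes: x right, y down, z forward; pixel columns grow to the right and rows downward; lengths in m; the calibration is good to about 2 mm. A picture is of the moment at which its call begins: read the wrist's pose just before it. get_calibration takes no time and is no camera call.
- job.job_done(): hands the job in; it is judged then, once.
The state is a dict: "t": time; "joints": joint angles; "dq": joint speeds; "joint_torque": joint torques, N m; "position": TCP position; "ee_rot": TCP orientation; "contact_force": force on the tool from outside, world axes, zero at the start; "torque": the same for the moment, N m; "opening": finger opening in m; "grasp_force": force on a finger pad.
Only numpy, scipy, OpenCV 4.12 (cv2) and the standard library are available. Lean on these libraries where they do the work, as an engineer would, in place of code of your own. Each camera call takes 0.05 s, during which the arm holds its last target. There are 200 camera calls.

### The job

Weigh the red damper to check its oil fill: lift it out of the wooden rack and hang it by its eye on the hook of the hanging scale, easing its weight onto the sprung hook slowly until the hook carries all of it, so that the hook neither drops nor springs back when you let go. When it hangs free and the scale has come to rest, press the green log key and let it come up again, leaving the damper hanging there. Do not knock the hook or disturb the other things on the bench.

Things in the scene. Friction and masses are not known exactly. Their poses are not given: they have to be found in the camera images.
- damper_red: Red hydraulic damper to weigh, upright, under 0.75 kg (weight not known beforehand), centre of mass about 60 mm above its origin. Origin: on its axis, underside of the dark gland nut, which rests on the rack; z up. Upward: nut 32 mm dia. to 12 mm, red tube 38 mm dia. from 12 to 125 mm (grip here), neck 22 mm dia., eye. Below: steel rod end 12 mm dia., 42 mm long, in one of the rack's holes.
- damper_red_eye (a point): Centre of the red damper's aluminium eye, on its axis 155 mm above its origin; axes as the damper's. The eye is a ring of 32 mm outside and 22 mm bore diameter, 10 mm wide, its bore running along this x axis, which starts within about 0.4 rad of the world's x.
- damper_black: A damper of the same shape in black, loose in the rack's other hole; leave it there.
- rack: Wooden rack block, fixed, 90 mm (x) by 210 mm (y) by 50 mm high, origin at the centre of its underside; through holes of 18 mm diameter at y = -65 mm and +65 mm.
- scale_stand: Stand of the hanging scale, fixed. Origin on the bench straight below the hook. Base plate 12 mm thick, x -55 to 195, y -120 to 60 mm; 26 mm column at x 140, y -70 mm; from its overhead arm a blue dial scale (124 mm dia., 44 mm thick) hangs over the hook, lowest part at height 395 mm. The -x side is open: come from there, gripper leaning back 35 to 45 degrees, to stay clear of hook and dial.
- hook_seat (a point): Lowest point of the hook, on top of its wire, where the eye comes to hang (eye centre 4 to 11 mm lower); moves with the hook; 310 mm high when empty; axes as the stand's. The hook is 6 mm wire in this x-z plane: shank on the vertical through the seat from 48 mm above it upward, bent back to x +19 mm, down to the seat, then forward and up at about 35 degrees to an open tip at -x.
- hook_tip (a point): Open tip of the hook, on top of its wire (wire axis 3 mm lower), 29 mm to -x of the seat and 17.5 mm above it, with a red end 8 mm across. The eye goes on over it from -x.
- scale_hook (a joint): How far the sprung hook has dipped, in m: 0 empty, 0.085 at its stop. It dips 10 mm per newton of load (spring 100 N/m, lightly damped: it bobs for about 1 to 2 s if upset); the red dial needle turns with it. A delicate scale: keep the hook slower than 0.05 m/s up and down.
- log_key (a joint): Travel of the green log key in m: 0 up, 0.006 fully down, spring return; fully down takes about 5 N.
- log_key_top (a point): Centre of the top of the green log key, 32 mm diameter, on a yellow push-button box 75 mm square and 45 mm high; about 67 mm above the bench; pressed straight down.
- hex_key: L-shaped hex key of 8 mm bar, 90 by 28 mm, lying on the bench; origin on the bench in the middle of the long leg, x along it. Leave it.
- marker: White and blue marker pen, 125 mm long, 15 mm thick, lying on the bench; origin underneath its middle. Leave it.

How it is judged:
On the way, in this order (a step that is already met when the one before it is completed fails the run):
1. the red damper is lifted clear of the rack (height (world z) of damper_red above 0.105 m), for 0.1 s.
2. the red damper hangs by its eye in the seat of the hook, let go and settled: hook slower than 5 mm/s, damper within 0.1 rad of upright, for half a second (horizontal distance between damper_red_eye and hook_seat below 0.01 m and z of damper_red_eye in the frame of hook_seat between -0.016 and -0.003 m and contact force between damper_red and scale_stand above 1.5 N and contact force between the fingers and damper_red below 0.05 N and angle between damper_red's own z axis and vertical below 0.1 rad and velocity of joint scale_hook between -0.005 and 0.005 m/s), for 0.5 s.
3. the log key is pressed down with the damper hanging (value of joint log_key above 0.004 m and contact force between damper_red and scale_stand above 1.5 N), for 0.05 s.
At the end, for the whole second after the job is handed in: The red damper hangs by its eye in the hook's seat (eye centre within 10 mm of the seat sideways and 3 to 16 mm below it), upright within 0.1 rad and at rest (damper under 20 mm/s, hook under 5 mm/s), the hook dipped by more than 20 mm under its weight, and the log key is up again (horizontal distance between damper_red_eye and hook_seat below 0.01 m and z of damper_red_eye in the frame of hook_seat between -0.016 and -0.003 m and value of joint scale_hook above 0.02 m and angle between damper_red's own z axis and vertical below 0.1 rad and linear speed of damper_red below 0.02 m/s and velocity of joint scale_hook between -0.005 and 0.005 m/s and value of joint log_key below 0.001 m); the robot touches nothing.
It fails at once if the hook dropped, or sprang back, faster than 0.05 m/s (velocity of joint scale_hook above 0.05 m/s or velocity of joint scale_hook below -0.05 m/s).
It fails at once if the damper was pushed against the scale or its hook with more than 15 N (contact force between damper_red and scale_stand above 15 N).
It fails at once if the robot pushed the scale or its hook with more than 5 N (contact force between any of the arm, the fingers and scale_stand above 5 N).
It fails at once if the log key was pressed before the damper hung on the hook with the hook at rest (faster than 10 mm/s) (value of joint log_key above 0.003 m and (contact force between damper_red and scale_stand below 1.5 N or velocity of joint scale_hook above 0.01 m/s or velocity of joint scale_hook below -0.01 m/s)).
It fails at once if the black damper, hex key or marker was moved by more than 15 mm (distance of any of damper_black, hex_key, marker from where it was at the start of the episode above 0.015 m).
It also fails if it takes over 72 s, if anything falls off the work surface, if the arm or the gripper's body presses on something with over 40 N, if the wrist force passes 120 N, or if a joint passes its speed limit or range.

## Working session

There is one attempt and no reset: what is moved stays moved. The work goes in short steps, Python scripts to look and compute and a tool call to move; the robot and the scene stay as the last step left them, time stands still between calls to the robot, and variables do not carry over. Pictures are saved under pics/ and viewed, at most 13 in all, crops included, and the job is handed in when it is done.

Besides the shell and the picture viewer there is one more tool, called after "Emit:" as name(argument=value, ...) on one line, values as JSON. play_rows: Moves the arm, as the interface text tells. Its arguments: {"type":"object","properties":{"series":{"type":"array","items":{"type":"array","items":{"type":"number"}}},"fingers":{"type":"number"},"grip_force":{"type":"number"}},"required":["series"]}

```bash
mkdir -p pics; python3 - <<'E'
from station import monitor,get_image,get_calibration,env
import cv2,numpy as np
o=monitor.get_obs();print({k:np.round(v,3) for k,v in o.items()}, env.tip_extent)
for n in("scene","top"):
    im=get_image(n);np.save(f"pics/{n}0.npy",im);cv2.imwrite(f"pics/{n}0.png",im[:,:,::-1]);c=get_calibration(n)
    print(n,np.round(c["mtx"],1).tolist(),np.round(c["R"],4).tolist(),np.round(c["t"],4).tolist())
print(np.round(get_calibration("wrist")["hand_eye"],4).tolist(),get_calibration("wrist")["mtx"])
E
```

```text
{'t': np.float64(0.0), 'joints': array([-1.325,  0.6  , -0.003,  1.6  ,  0.002,  0.943, -0.08 ]), 'dq': array([-0.001,  0.   ,  0.001, -0.001, -0.001, -0.   , -0.   ]), 'joint_torque': array([ 2.0000e-03, -7.6508e+01,  1.4980e+00, -2.5234e+01, -5.2000e-02,
        1.7000e-02,  0.0000e+00]), 'position': array([0.23 , 0.687, 0.226]), 'ee_rot': array([-0.   ,  0.161,  0.987, -0.001]), 'contact_force': array([-0.893, -0.129, -0.   ]), 'torque': array([0.042, 0.001, 0.012]), 'grasp_force': np.float64(0.0), 'opening': np.float64(0.093)} 0.008
scene [[366.4, 0.0, 319.0], [0.0, 366.4, 201.1], [0.0, 0.0, 1.0]] [[0.7937, 0.608, 0.02], [0.3275, -0.3994, -0.8563], [-0.5127, 0.6862, -0.5161]] [-0.4436, -0.0077, 1.4349]
top [[463.8, 0.0, 315.7], [0.0, 463.8, 202.6], [0.0, 0.0, 1.0]] [[-0.0101, -0.9999, -0.0054], [-0.9921, 0.0107, -0.1248], [0.1248, 0.0041, -0.9922]] [0.0112, 0.6059, 1.2201]
[[-0.0, -0.9691, -0.2467, 0.0692], [1.0, 0.0001, -0.0003, -0.0015], [0.0003, -0.2467, 0.9691, -0.1581], [0.0, 0.0, 0.0, 1.0]] [[343.84476128   0.         316.32947126]
 [  0.         343.84476128 197.19938547]
 [  0.           0.           1.        ]]
```

View pics/scene0.png

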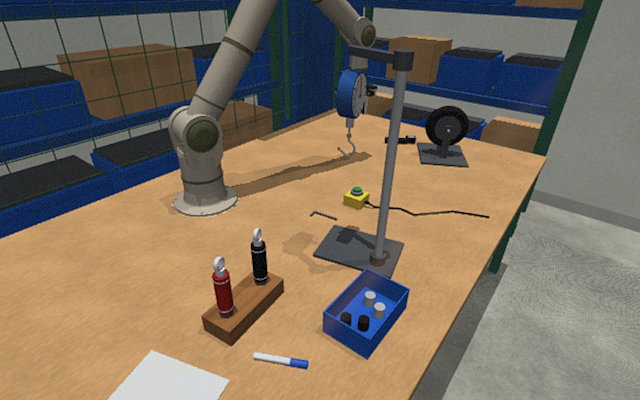

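View pics/top0.png

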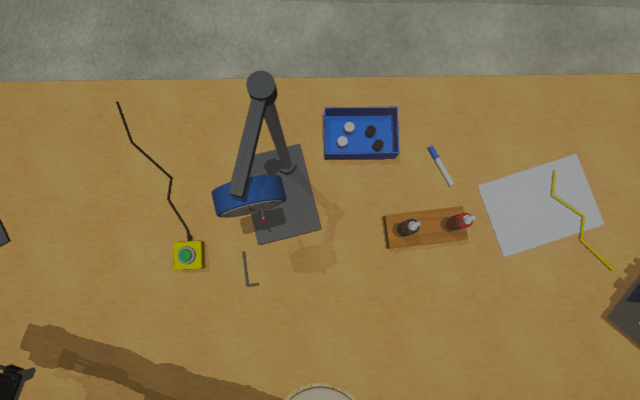

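```bash
cat > h.py <<'E'
import numpy as np,cv2
from station import monitor,get_image,get_calibration
from scipy.spatial.transform import Rotation as Ro
def cam(n):
    c=get_calibration(n)
    if n!="wrist": return c["mtx"],np.array(c["R"]),np.array(c["t"]).ravel()
    o=monitor.get_obs();T=np.eye(4);q=o["ee_rot"];T[:3,:3]=Ro.from_quat(np.r_[q[1:],q[0]]).as_matrix();T[:3,3]=o["position"]
    M=np.linalg.inv(T@np.array(c["hand_eye"]));return c["mtx"],M[:3,:3],M[:3,3]
def ray(c,p):
    K,R,t=c;d=R.T@np.linalg.solve(K,[p[0],p[1],1.]);return -R.T@t,d/np.linalg.norm(d)
def plane(c,p,z):
    o,d=ray(c,p);return o+d*(z-o[2])/d[2]
def two(c1,p1,c2,p2):
    o1,d1=ray(c1,p1);o2,d2=ray(c2,p2)
    s=np.linalg.lstsq(np.c_[d1,-d2],o2-o1,rcond=None)[0];a=o1+s[0]*d1;b=o2+s[1]*d2
    return (a+b)/2,np.linalg.norm(a-b)
def proj(c,X):
    K,R,t=c;x=K@(R@np.asarray(X)+t);return x[:2]/x[2]
def tool():
    o=monitor.get_obs();q=o["ee_rot"];return o["position"],Ro.from_quat(np.r_[q[1:],q[0]])
def blobs(m,mina=8):
    n,l,s,c=cv2.connectedComponentsWithStats(m.astype(np.uint8))
    return [(s[i].tolist(),c[i].round(1).tolist()) for i in range(1,n) if s[i][4]>=mina]
def hsv(im): return cv2.cvtColor(im,cv2.COLOR_RGB2HSV)
E
python3 - <<'E'
from h import *
S=np.load("pics/scene0.npy");T=np.load("pics/top0.npy");cs,ct=cam("scene"),cam("top")
for n,im in(("s",S),("t",T)):
    h=hsv(im)
    for nm,m in(("red",((h[...,0]<6)|(h[...,0]>172))&(h[...,1]>140)&(h[...,2]>60)),("green",(h[...,0]>50)&(h[...,0]<85)&(h[...,1]>120)&(h[...,2]>70)),("yel",(h[...,0]>25)&(h[...,0]<33)&(h[...,1]>180)&(h[...,2]>100))):
        print(n,nm,blobs(m))
def crop(im,x,y,w,h,k): return cv2.resize(im[y:y+h,x:x+w],(w*k,h*k),interpolation=cv2.INTER_CUBIC)
a=np.hstack([crop(S,200,220,80,95,5)[:450],crop(S,320,60,70,110,4)[:440] if 0 else cv2.resize(S[60:165,320:390],(300,450),interpolation=cv2.INTER_CUBIC)])
b=np.hstack([crop(T,380,200,100,50,4)[:,:400],crop(T,225,190,75,50,4)])
print(a.shape,b.shape)
cv2.imwrite("pics/c1.png",cv2.cvtColor(a,cv2.COLOR_RGB2BGR));cv2.imwrite("pics/c2.png",cv2.cvtColor(b,cv2.COLOR_RGB2BGR))
E
```

```text
s red [([212, 270, 17, 12, 94], [220.6, 277.0]), ([214, 280, 19, 31, 376], [223.3, 296.2]), ([220, 310, 13, 5, 24], [225.9, 312.9])]
s green [([353, 187, 8, 4, 26], [356.7, 188.6])]
s yel []
t red [([458, 213, 11, 7, 32], [461.5, 215.4]), ([262, 219, 4, 4, 13], [263.6, 220.4]), ([459, 223, 13, 5, 32], [464.0, 224.8])]
t green [([180, 250, 11, 11, 102], [185.0, 254.9])]
t yel [([552, 171, 62, 100, 249], [581.1, 227.7]), ([173, 241, 29, 29, 495], [188.1, 255.0])]
(450, 700, 3) (200, 700, 3)
```

View pics/c1.png

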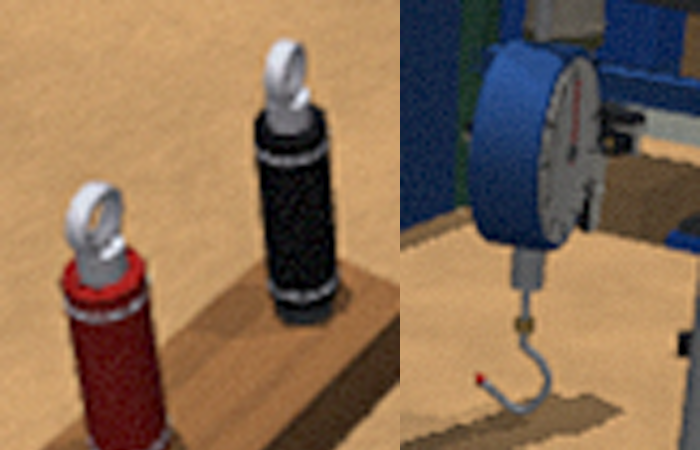

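View pics/c2.png

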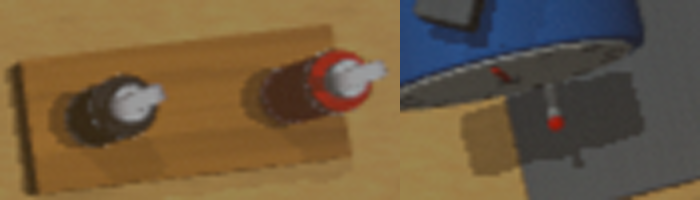

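```bash
python3 - <<'E'
from h import *
np.set_printoptions(precision=4,suppress=True)
cs,ct=cam("scene"),cam("top")
print("camS",ray(cs,(0,0))[0],"camT",ray(ct,(0,0))[0])
print("tip",two(cs,(338.2,148.4),ct,(263.6,220.4)))
print("plate",[plane(ct,p,.012) for p in((262.5,243),(320,230),(302.5,146))])
print("key S/T",two(cs,(356.7,189),ct,(185,254.9)),plane(ct,(185,254.9),.067),plane(cs,(356.7,188.6),.067))
print("tube top rim centre",plane(ct,(465,220),.175),"eye two",two(cs,(219.4,263.4),ct,(470,218)),"eye T",plane(ct,(470,218),.205),"eye S",plane(cs,(219.4,263.4),.205))
print("eye bar",plane(ct,(463.7,220),.205),plane(ct,(475.7,217.5),.205))
print("rack",[plane(ct,(380+a/4,200+b/4),.05) for a,b in((20,62),(332,25),(352,155),(35,193))])
print("hex",[plane(ct,p,0) for p in((244,252),(249,286),(257,285))],"marker",[plane(ct,p,0) for p in((432,147),(452,185))])
E
```

```text
camS [ 1.0902 -0.7179  0.7429] camT [ 0.449  -0.0003  1.2862]
tip (array([0.5342, 0.1131, 0.3227]), np.float64(0.0009434046669147049))
plate [array([0.4991, 0.152 , 0.012 ]), array([ 0.5331, -0.0059,  0.012 ]), array([0.77  , 0.0406, 0.012 ])]
key S/T (array([0.469 , 0.3507, 0.0609]), np.float64(0.0023577636037641733)) [0.468  0.3482 0.067 ] [0.4737 0.3448 0.067 ]
tube top rim centre [ 0.5427 -0.3533  0.175 ] eye two (array([ 0.5461, -0.354 ,  0.2051]), np.float64(0.004129434165710347)) eye T [ 0.5447 -0.3557  0.205 ] eye S [ 0.5477 -0.3527  0.205 ]
eye bar [ 0.5402 -0.3408  0.205 ] [ 0.5458 -0.369   0.205 ]
rack [array([ 0.5676, -0.18  ,  0.05  ]), array([ 0.5902, -0.3895,  0.05  ]), array([ 0.5032, -0.3985,  0.05  ]), array([ 0.4803, -0.1875,  0.05  ])]
hex [array([0.4753, 0.2045, 0.    ]), array([0.3827, 0.1899, 0.    ]), array([0.3852, 0.1681, 0.    ])] marker [array([ 0.7659, -0.326 ,  0.    ]), array([ 0.6562, -0.3775,  0.    ])]
```

```bash
cat >> h.py <<'E'
def rot(psi,L):
    p,l=np.radians([psi,L]);c,s=np.cos,np.sin
    z=np.array([s(l)*c(p),s(l)*s(p),-c(l)]);x=np.array([c(l)*c(p),c(l)*s(p),s(l)])
    return Ro.from_matrix(np.c_[x,np.cross(z,x),z])
def plan(*wps):
    p,r=tool()
    for w,psi,L in wps:
        d=r.inv().apply(np.array(w)-p)*1000;v=np.degrees((r.inv()*rot(psi,L)).as_rotvec())
        print(np.round(d,1).tolist()+np.round(v,1).tolist(),"len",np.linalg.norm(d).round(),np.linalg.norm(v).round())
E
python3 -c "
from h import *
plan(((.25,.66,.3),60,40),((.37,.26,.32),35,40),((.42,.05,.32),10,40),((.40,-.2,.32),0,40))"
```

```text
[-27.7, -19.5, -74.1, -35.3, 28.9, 96.9] len 81.0 107.0
[-268.4, -360.8, -93.6, -43.8, 22.2, 120.4] len 459.0 130.0
[-382.4, -544.1, -93.4, -52.2, 13.4, 143.5] len 672.0 153.0
[-442.7, -787.5, -93.0, -55.6, 9.1, 152.6] len 908.0 163.0
```

Emit:
play_rows(series=[[-28, -20, -74, -35, 29, 97], [-28, -20, -74, -35, 29, 97], [-28, -20, -74, -35, 29, 97], [-28, -20, -74, -35, 29, 97], [-28, -20, -74, -35, 29, 97], [-28, -20, -74, -35, 29, 97], [-28, -20, -74, -35, 29, 97], [-28, -20, -74, -35, 29, 97], [-28, -20, -74, -35, 29, 97], [-28, -20, -74, -35, 29, 97], [-28, -20, -74, -35, 29, 97], [-28, -20, -74, -35, 29, 97], [-28, -20, -74, -35, 29, 97], [-28, -20, -74, -35, 29, 97], [-28, -20, -74, -35, 29, 97], [-28, -20, -74, -35, 29, 97]], fingers=1)

```text
t: 1.43
position: [0.2514, 0.6608, 0.3062]
ee_rot: [-0.166, 0.81, 0.485, 0.284]
contact_force: [-0.7, -0.8, -1.1]
opening: 0.0932
grasp_force: 0.0
```

```bash
python3 -c "
from h import *
p,r=tool();print(p,r.as_matrix().round(3).tolist(),monitor.get_obs()['joints'].round(2))
plan(((.37,.26,.32),35,40),((.42,.05,.32),10,40),((.40,-.2,.32),0,40))"
```

```text
[0.25135376 0.66076937 0.30618136] [[0.367, 0.88, 0.3], [0.692, -0.474, 0.544], [0.622, 0.008, -0.783]] [-1.88  0.39  0.69  2.12 -1.03  0.11 -0.81]
[-225.1, 294.6, -193.4, -16.5, 1.4, 21.0] len 418.0 27.0
[-352.1, 438.2, -292.7, -32.4, 1.3, 40.3] len 634.0 52.0
[-532.4, 539.2, -434.7, -38.7, 1.2, 48.0] len 874.0 62.0
```

```bash
python3 -c "
from h import *
plan(((.36,.26,.32),36,20),((.42,.05,.32),10,20),((.39,-.2,.32),-10,20))"
```

```text
[-228.8, 285.8, -196.4, -12.2, -18.2, 22.7] len 415.0 32.0
[-352.1, 438.2, -292.7, -25.0, -17.4, 45.5] len 634.0 55.0
[-536.1, 530.4, -437.7, -34.8, -16.2, 63.0] len 872.0 74.0
```

Emit:
play_rows(series=[[-229, 286, -196, -12, -18, 23], [-229, 286, -196, -12, -18, 23], [-229, 286, -196, -12, -18, 23], [-229, 286, -196, -12, -18, 23], [-229, 286, -196, -12, -18, 23], [-229, 286, -196, -12, -18, 23], [-229, 286, -196, -12, -18, 23], [-229, 286, -196, -12, -18, 23], [-229, 286, -196, -12, -18, 23], [-229, 286, -196, -12, -18, 23], [-229, 286, -196, -12, -18, 23]])

```text
t: 2.35
position: [0.3512, 0.2871, 0.3182]
ee_rot: [-0.056, 0.937, 0.305, 0.162]
contact_force: [-0.5, -0.5, 1.1]
opening: 0.093
grasp_force: 0.0
```

```bash
python3 -c "
from h import *
p,r=tool();print(p,r.as_matrix().round(3).tolist(),monitor.get_obs()['joints'].round(2))
plan(((.42,.05,.32),10,20),((.39,-.2,.32),-10,20))"
```

```text
[0.35116362 0.2871054  0.31820475] [[0.762, 0.589, 0.269], [0.553, -0.808, 0.203], [0.338, -0.006, -0.941]] [-2.11 -0.09  1.21  2.34  0.34  0.52 -2.09]
[-78.1, 232.1, -31.4, -9.2, 0.3, 24.5] len 247.0 26.0
[-239.3, 416.4, -90.3, -16.0, 0.4, 43.3] len 489.0 46.0
```

Emit:
play_rows(series=[[-78, 232, -31, -9, 0, 24], [-78, 232, -31, -9, 0, 24], [-78, 232, -31, -9, 0, 24], [-78, 232, -31, -9, 0, 24], [-78, 232, -31, -9, 0, 24], [-78, 232, -31, -9, 0, 24], [-78, 232, -31, -9, 0, 24]])

```text
t: 2.93
position: [0.42, 0.0456, 0.319]
ee_rot: [-0.016, 0.982, 0.087, 0.169]
contact_force: [-0.5, 0.7, 0.3]
opening: 0.0929
grasp_force: 0.0
```

```bash
python3 -c "
from h import *
p,r=tool();print(p,r.as_matrix().round(3).tolist(),monitor.get_obs()['joints'].round(2))
plan(((.42,.05,.32),10,20),((.39,-.2,.32),-10,20),((.42,-.3,.3),0,20))"
```

```text
[0.42003959 0.04558936 0.31897798] [[0.928, 0.176, 0.328], [0.165, -0.984, 0.06], [0.334, -0.001, -0.943]] [-1.6  -0.31  1.08  2.38  0.63  0.67 -2.35]
[1.0, -4.4, -0.7, -0.1, 0.5, 0.1] len 5.0 1.0
[-68.1, 236.5, -25.5, -6.9, 0.5, 18.9] len 247.0 20.0
[-63.5, 340.2, -2.8, -3.5, 0.5, 9.5] len 346.0 10.0
```

```bash
python3 -c "
from h import *
plan(((.44,-.366,.21),9,40))"
```

```text
[-85.8, 408.8, 84.6, -0.6, 20.5, 0.9] len 426.0 21.0
```

Emit:
play_rows(series=[[-86, 409, 85, 0, 20, 1], [-86, 409, 85, 0, 20, 1], [-86, 409, 85, 0, 20, 1], [-86, 409, 85, 0, 20, 1], [-86, 409, 85, 0, 20, 1], [-86, 409, 85, 0, 20, 1], [-86, 409, 85, 0, 20, 1], [-86, 409, 85, 0, 20, 1], [-86, 409, 85, 0, 20, 1], [-86, 409, 85, 0, 20, 1], [-86, 409, 85, 0, 20, 1], [-86, 409, 85, 0, 20, 1], [-86, 409, 85, 0, 20, 1]])

```text
t: 4.02
position: [0.4148, -0.1597, 0.3058]
ee_rot: [-0.024, 0.942, 0.075, 0.326]
contact_force: [0.1, -0.8, 0.2]
opening: 0.0932
grasp_force: 0.0
```

```bash
python3 -c "
from h import *
np.set_printoptions(precision=3,suppress=True)
p,r=tool();print(p,r.as_matrix().round(3).tolist(),monitor.get_obs()['joints'].round(2))
c=cam('wrist')
for z in(.05,.062,.175,.205): print(z,proj(c,(.5425,-.3533,z)))
im=get_image('wrist');np.save('pics/w1.npy',im);cv2.imwrite('pics/w1.png',im[:,:,::-1])"
```

```text
[ 0.415 -0.16   0.306] [[0.776, 0.158, 0.611], [0.126, -0.988, 0.094], [0.618, 0.004, -0.786]] [-1.03 -0.35  1.29  2.53  0.28  0.11 -1.34]
0.05 [478.568 229.392]
0.062 [482.716 226.359]
0.175 [535.327 187.9  ]
0.205 [555.339 173.271]
```

View pics/w1.png

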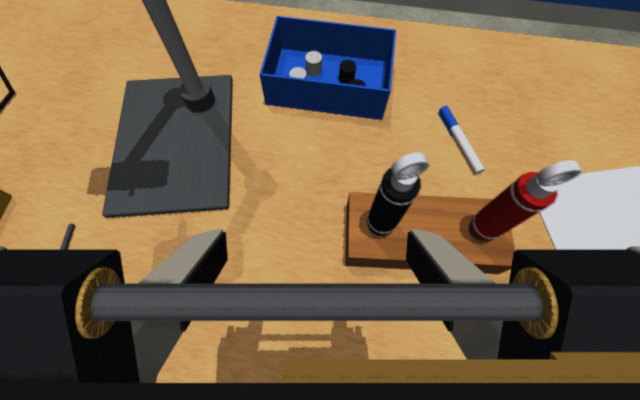

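```bash
python3 -c "
from h import *
plan(((.45,-.33,.36),-10,0),((.45,-.33,.36),-60,0))"
```

```text
[39.7, 173.5, -37.0, -6.1, -37.8, 18.5] len 182.0 43.0
[39.7, 173.5, -37.0, -22.8, -33.5, 66.5] len 182.0 78.0
```

Emit:
play_rows(series=[[40, 174, -37, -6, -38, 18], [40, 174, -37, -6, -38, 18], [40, 174, -37, -6, -38, 18], [40, 174, -37, -6, -38, 18], [40, 174, -37, -6, -38, 18], [40, 174, -37, -6, -38, 18], [40, 174, -37, -6, -38, 18]])

```text
t: 4.65
position: [0.3637, -0.2609, 0.4155]
ee_rot: [0.017, 0.996, -0.086, 0.022]
contact_force: [0.9, -0.7, -1.0]
opening: 0.0925
grasp_force: 0.0
```

```bash
python3 -c "
from h import *
p,r=tool();print(p,r.as_matrix().round(3).tolist(),monitor.get_obs()['joints'].round(3).tolist())
q=[([-1.325,.6,-.003,1.6,.002,.943,-.08],)]
"
```

```text
[ 0.36365353 -0.26092437  0.41553804] [[0.984, -0.171, 0.042], [-0.17, -0.985, -0.037], [0.047, 0.029, -0.998]] [-1.128, -0.345, 1.289, 2.005, 0.387, 1.212, -1.723]
```

```bash
cat > fk.py <<'E'
import numpy as np
from scipy.spatial.transform import Rotation as Ro
from scipy.optimize import least_squares
Q=[[-1.325,.6,-.003,1.6,.002,.943,-.08],[-1.88,.39,.69,2.12,-1.03,.11,-.81],[-2.11,-.09,1.21,2.34,.34,.52,-2.09],[-1.6,-.31,1.08,2.38,.63,.67,-2.35],[-1.03,-.35,1.29,2.53,.28,.11,-1.34],[-1.128,-.345,1.289,2.005,.387,1.212,-1.723]]
P=[[.23,.687,.226],[.2514,.6608,.3062],[.3512,.2871,.3182],[.42,.0456,.319],[.415,-.16,.306],[.3637,-.2609,.4155]]
O=[[-.0,.161,.987,-.001],[-.166,.81,.485,.284],[-.056,.937,.305,.162],[-.016,.982,.087,.169],[-.024,.942,.075,.326],[.017,.996,-.086,.022]]
O=[Ro.from_quat(np.r_[o[1:],o[0]]) for o in O]
e=lambda a,t:Ro.from_euler(a,t)
def fk(q,s,x):
    d1,a,e1,e2,b,f,c,o1,o7=x
    r=e('z',s[0]*q[0]+o1);p=np.array([0,0,d1])
    r=r*e('y',q[1]);p=p+r.apply([0,0,a]);r=r*e('z',s[1]*q[2]);p=p+r.apply([e1,0,0])
    r=r*e('y',q[3]);p=p+r.apply([e2,0,b]);r=r*e('z',s[2]*q[4]);r=r*e('y',q[5]);p=p+r.apply([f,0,c]);r=r*e('z',s[3]*q[6]+o7)
    return p,r
def res(x,s):
    out=[]
    for q,p,o in zip(Q,P,O):
        pp,rr=fk(q,s,x);out+=list(pp-p)+list(.3*(rr.inv()*o).as_rotvec())
    return out
def fit():
    best=None
    import itertools
    for s in itertools.product((1,-1),repeat=4):
        for o1 in(0,3.14):
            for o7 in(0,1.57,3.14,-1.57):
                r=least_squares(res,[.35,.4,0,0,.4,0,.25,o1,o7],args=(s,))
                if best is None or r.cost<best[0]: best=(r.cost,s,r.x)
    return best
if __name__=="__main__":
    b=fit();print(b[0],b[1],b[2].round(3).tolist());print(np.round(res(b[2],b[1]),3).reshape(-1,6))
E
python3 fk.py
```

```text
0.000876227097651298 (-1, -1, -1, -1) [0.276, 0.612, 0.008, -0.039, 0.435, -0.005, 0.327, -0.073, 1.504]
[[-0.002  0.008 -0.002  0.    -0.    -0.001]
 [ 0.006  0.    -0.017  0.014  0.002  0.002]
 [-0.006  0.006 -0.002  0.008 -0.     0.002]
 [-0.009  0.01   0.006  0.007  0.001 -0.002]
 [ 0.007 -0.     0.004  0.012 -0.     0.   ]
 [-0.018  0.008  0.01   0.001  0.    -0.001]]
```

```bash
cat > ik.py <<'E'
from fk import *
from h import rot
S=(-1,-1,-1,-1);X=[0.276,0.612,0.008,-0.039,0.435,-0.005,0.327,-0.073,1.504]
lo=np.array([-2.57,-.35,-1.29,.11,-1.05,.11,-2.63]);hi=np.array([2.57,1.97,1.29,2.56,4.19,1.86,2.63])
def ik(p,R,q0,w=.003):
    f=lambda q:(lambda a:np.r_[(a[0]-p)*3,(a[1].inv()*R).as_rotvec(),w*(q-q0)])(fk(q,S,X))
    r=least_squares(f,np.clip(q0,lo+.06,hi-.06),bounds=(lo+.05,hi-.05));e=np.linalg.norm(r.fun[:6]);return e,r.x
if __name__=="__main__":
    rng=np.random.default_rng(0)
    def z(psi,L): return rot(psi,L).as_matrix()[:,2]
    T={"hook":(np.array([.5625,.119,.21]),11.5),"grasp":(np.array([.5425,-.3533,.098]),9)}
    for n,(g,psi) in T.items():
      for flip in(0,1):
       for L in(36,42):
        sols=[]
        for k in range(60):
            e,q=ik(g+.011*z(psi,L),rot(psi,L)*Ro.from_euler('z',np.pi*flip),rng.uniform(lo,hi))
            if e<.02: sols.append((np.min(np.minimum(q-lo,hi-q)),q))
        sols.sort(key=lambda s:-s[0]);print(n,flip,L,len(sols))
        for m,q in sols[:3]: print("  ",round(m,2),q.round(2).tolist())
E
python3 ik.py
```

```text
hook 0 36 30
   0.11 [-0.3, 0.31, 0.01, 2.45, 3.13, 0.24, 1.5]
   0.11 [-0.28, 0.31, -0.0, 2.45, 3.11, 0.24, 1.52]
   0.11 [-0.23, 0.31, -0.07, 2.45, 3.02, 0.24, 1.62]
hook 0 42 21
   0.05 [-0.3, 0.32, 0.01, 2.51, 3.13, 0.42, 1.5]
   0.05 [-0.52, 0.33, 0.29, 2.51, 3.36, 0.43, 1.27]
   0.05 [-0.42, 0.33, 0.17, 2.51, 3.26, 0.42, 1.37]
hook 1 36 40
   0.11 [-0.24, 0.31, -0.06, 2.45, 3.04, 0.24, -1.54]
   0.11 [-0.35, 0.31, 0.08, 2.45, 3.23, 0.24, -1.73]
   0.11 [-0.22, 0.31, -0.08, 2.45, 3.01, 0.24, -1.51]
hook 1 42 33
   0.05 [-0.08, 0.33, -0.26, 2.51, 2.91, 0.43, -1.41]
   0.05 [-0.02, 0.34, -0.33, 2.51, 2.85, 0.44, -1.35]
   0.05 [-0.0, 0.34, -0.35, 2.51, 2.84, 0.44, -1.33]
grasp 0 36 31
   0.15 [1.43, 0.95, -1.08, 2.23, 1.89, 0.29, -2.48]
   0.05 [1.49, 1.06, -1.24, 2.23, 1.79, 0.46, -2.35]
   0.05 [1.4, 0.9, -1.0, 2.23, 1.98, 0.22, -2.58]
grasp 0 42 26
   0.09 [1.29, 0.8, -0.75, 2.26, 3.69, 0.2, 2.0]
   0.08 [1.31, 0.81, -0.78, 2.26, 3.62, 0.19, 2.07]
   0.06 [1.36, 0.85, -0.86, 2.26, 3.27, 0.17, 2.44]
grasp 1 36 39
   0.18 [1.44, 0.97, -1.11, 2.23, 1.86, 0.32, 0.69]
   0.17 [1.45, 0.97, -1.12, 2.23, 1.86, 0.33, 0.7]
   0.16 [1.42, 0.93, -1.05, 2.23, 1.91, 0.27, 0.63]
grasp 1 42 36
   0.16 [1.48, 1.0, -1.09, 2.27, 2.28, 0.27, 0.34]
   0.15 [1.47, 0.99, -1.08, 2.27, 2.31, 0.26, 0.3]
   0.14 [1.47, 0.97, -1.06, 2.26, 2.36, 0.25, 0.25]
```

```bash
cat > sim.py <<'E'
from ik import *
def jac(q):
    p,r=fk(q,S,X);J=np.zeros((6,7))
    for i in range(7):
        d=q.copy();d[i]+=1e-5;a,b=fk(d,S,X);J[:3,i]=(a-p)/1e-5;J[3:,i]=(b*r.inv()).as_rotvec()/1e-5
    return J
def solve(q,p,R,lam=1e-3,post=0,qm=None,it=12):
    for _ in range(it):
        a,r=fk(q,S,X);e=np.r_[p-a,(R*r.inv()).as_rotvec()];J=jac(q)
        act=np.ones(7,bool)
        for _ in range(4):
            Ja=J*act;pin=Ja.T@np.linalg.inv(Ja@Ja.T+lam*np.eye(6));dq=pin@e
            if qm is not None: dq=dq+post*((np.eye(7)-pin@Ja)@((qm-q)*act))
            bad=act&(((q+dq)<lo-1e-9)&(dq<0)|((q+dq)>hi+1e-9)&(dq>0))
            q=np.where(bad,np.clip(q+dq,lo,hi),q)
            if not bad.any(): break
            act&=~bad
        q=np.clip(q+dq*act,lo,hi)
    return q
def run(q,wps,n,**k):
    """wps: list of (p,R) targets w/ n rows each; steps limited"""
    p,r=fk(q,S,X)
    for (P_,R_),m in zip(wps,n):
        for _ in range(m):
            d=P_-p;v=(R_*r.inv()).as_rotvec();f=min(1,.0417/max(np.linalg.norm(d),1e-9));g=min(1,.125/max(np.linalg.norm(v),1e-9));f=g=min(f,g)
            p=p+f*d;r=Ro.from_rotvec(v*g)*r;q=solve(q,p,r,**k)
    return q
if __name__=="__main__":
    T=[((.251,.661,.306),60,40,16),((.36,.26,.32),36,20,11),((.42,.05,.32),10,20,7),((.44,-.366,.21),9,40,13),((.45,-.33,.36),-10,0,7)]
    for k in(dict(),dict(lam=1e-2,it=3),dict(post=.1,qm=np.array(Q[0])),dict(post=.02,qm=(lo+hi)/2)):
        q=np.array(Q[0]);print({a:b for a,b in k.items() if a!='qm'})
        for i,(p,a,b,n) in enumerate(T):
            q=run(q,[(np.array(p),rot(a,b))],[n],**k);print("  ",q.round(2).tolist(),Q[i+1])
E
python3 sim.py
```

```text
{}
   [-1.88, 0.35, 0.68, 2.12, -1.05, 0.11, -0.81] [-1.88, 0.39, 0.69, 2.12, -1.03, 0.11, -0.81]
   [-2.02, -0.15, 1.18, 2.35, 0.37, 0.53, -2.05] [-2.11, -0.09, 1.21, 2.34, 0.34, 0.52, -2.09]
   [-1.58, -0.28, 1.14, 2.38, 0.58, 0.6, -2.25] [-1.6, -0.31, 1.08, 2.38, 0.63, 0.67, -2.35]
   [-0.84, -0.35, 1.29, 2.56, -0.56, 0.11, -0.36] [-1.03, -0.35, 1.29, 2.53, 0.28, 0.11, -1.34]
   [-0.3, 0.48, 1.26, 1.84, -0.49, 1.19, -0.61] [-1.128, -0.345, 1.289, 2.005, 0.387, 1.212, -1.723]
{'lam': 0.01, 'it': 3}
   [-1.86, 0.34, 0.65, 2.11, -0.83, 0.11, -1.04] [-1.88, 0.39, 0.69, 2.12, -1.03, 0.11, -0.81]
   [-1.96, -0.07, 1.2, 2.35, 0.18, 0.48, -1.83] [-2.11, -0.09, 1.21, 2.34, 0.34, 0.52, -2.09]
   [-1.49, -0.23, 1.09, 2.38, 0.48, 0.56, -2.13] [-1.6, -0.31, 1.08, 2.38, 0.63, 0.67, -2.35]
   [-0.69, -0.35, 1.29, 2.44, -0.47, 0.35, -0.34] [-1.03, -0.35, 1.29, 2.53, 0.28, 0.11, -1.34]
   [-0.29, 0.48, 1.25, 1.84, -0.49, 1.18, -0.62] [-1.128, -0.345, 1.289, 2.005, 0.387, 1.212, -1.723]
{'post': 0.1}
   [-1.88, 0.35, 0.68, 2.12, -1.05, 0.11, -0.81] [-1.88, 0.39, 0.69, 2.12, -1.03, 0.11, -0.81]
   [
[... 174 characters left out ...]
7, -2.35]
   [1.59, 0.52, -0.87, 2.31, -1.05, 0.26, 0.45] [-1.03, -0.35, 1.29, 2.53, 0.28, 0.11, -1.34]
   [-0.16, 0.36, 0.97, 1.84, -0.33, 1.11, -0.8] [-1.128, -0.345, 1.289, 2.005, 0.387, 1.212, -1.723]
{'post': 0.02}
   [-1.49, 0.29, 0.19, 2.11, 0.81, 0.11, -2.63] [-1.88, 0.39, 0.69, 2.12, -1.03, 0.11, -0.81]
   [-0.42, -0.05, -0.27, 2.35, -0.04, 0.49, -1.59] [-2.11, -0.09, 1.21, 2.34, 0.34, 0.52, -2.09]
   [-0.1, -0.08, -0.07, 2.38, -0.07, 0.49, -1.5] [-1.6, -0.31, 1.08, 2.38, 0.63, 0.67, -2.35]
   [1.75, 0.65, -1.14, 2.32, -0.08, 0.12, -0.51] [-1.03, -0.35, 1.29, 2.53, 0.28, 0.11, -1.34]
   [0.64, 0.24, -0.11, 1.84, 0.03, 1.05, -1.21] [-1.128, -0.345, 1.289, 2.005, 0.387, 1.212, -1.723]
```

```bash
cat > s2.py <<'E'
from sim import *
import sys
q0=np.array([-1.128,-.345,1.289,2.005,.387,1.212,-1.723])
rng=np.random.default_rng(1);L=38
def tp(g,psi,L,fl,back=0):
    R=rot(psi,L);return np.array(g)+(.011-back)*R.as_matrix()[:,2],R*Ro.from_euler('z',np.pi*fl)
xh=np.array([np.cos(.2),np.sin(.2),0]);seat=np.array([.5625,.119,0])
out=[]
for fl in(0,1):
    pre=tp((.5425,-.3533,.097),9,L,fl,.13)
    for k in range(25):
        e,qg=ik(*pre,rng.uniform(lo,hi))
        if e>.02 or qg[4]<1.2: continue
        path=[fk(q0+(qg-q0)*s,S,X) for s in np.linspace(0,1,16)[1:]]
        q=q0.copy()
        for w in path: q=run(q,[w],[4])
        seq=[q]
        W=[pre,tp((.5425,-.3533,.097),9,L,fl),tp((.5425,-.3533,.3),9,L,fl),tp((.46,-.15,.3),10,L,fl),tp((.44,.06,.27),11.5,L,fl)]+[tp(seat-d*xh+[0,0,z],11.5,L,fl) for d,z in((.06,.215),(.0,.2),(0,.13))]
        err=0;mar=9;rec=[]
        for w in [pre]+W:
            q=run(q,[w],[16]);a=fk(q,S,X);ee=np.linalg.norm(a[0]-w[0])+.1*(a[1].inv()*w[1]).magnitude();err=max(err,ee);mar=min(mar,np.min(np.minimum(q-lo,hi-q)));rec.append((round(ee,3),q.round(2).tolist()))
        out.append((err-.02*mar,err,mar,fl,qg.round(2).tolist(),rec,[p[0].round(3).tolist() for p in path[::3]]))
out.sort(key=lambda o:o[0])
for o in out[:3]:
    print(o[1].round(3),round(o[2],2),o[3],o[4])
    for r in o[5]: print("    ",r)
    print("   path",o[6])
E
python3 s2.py
cat > s3.py <<'E'
from sim import *
rng=np.random.default_rng(1)
Q0=[rng.uniform(lo,hi) for _ in range(400)];Q0=[q for q in Q0 if q[4]>1.5][:14]
xh=np.array([np.cos(.2),np.sin(.2),0]);seat=np.array([.5625,.119,0])
def best(p,R):
    b=max(((-e if e>.015 else np.min(np.minimum(q-lo,hi-q))),q.round(2).tolist()) for e,q in(ik(p,R,q0) for q0 in Q0));return round(b[0],2)
for n,c,psi,zs in(("hook",seat,11.5,(.32,.26,.2,.13)),("rack",np.array([.5425,-.3533,0]),9,(.3,.2,.1))):
    h=rot(psi,90).as_matrix()[:,2]
    for L in(30,36,40):
        R=rot(psi,L);zt=R.as_matrix()[:,2]
        for d in(0,.04,.08): print(n,L,"back",d,[(z,best(c-d*h+[0,0,z]+.011*zt,R)) for z in zs])
E
python3 s3.py
```

```text
hook 30 back 0 [(0.32, np.float64(0.13)), (0.26, np.float64(0.05)), (0.2, np.float64(0.05)), (0.13, np.float64(0.12))]
hook 30 back 0.04 [(0.32, np.float64(0.11)), (0.26, np.float64(-0.02)), (0.2, np.float64(0.09)), (0.13, np.float64(-0.02))]
hook 30 back 0.08 [(0.32, np.float64(0.1)), (0.26, np.float64(-0.03)), (0.2, np.float64(-0.04)), (0.13, np.float64(-0.1))]
hook 36 back 0 [(0.32, np.float64(0.05)), (0.26, np.float64(0.05)), (0.2, np.float64(0.1)), (0.13, np.float64(0.05))]
hook 36 back 0.04 [(0.32, np.float64(-0.02)), (0.26, np.float64(0.06)), (0.2, np.float64(-0.03)), (0.13, np.float64(-0.09))]
hook 36 back 0.08 [(0.32, np.float64(-0.03)), (0.26, np.float64(-0.04)), (0.2, np.float64(-0.1)), (0.13, np.float64(-0.17))]
hook 40 back 0 [(0.32, np.float64(-0.02)), (0.26, np.float64(0.12)), (0.2, np.float64(0.05)), (0.13, np.float64(-0.05))]
hook 40 back 0.04 [(0.32, np.float64(0.05)), (0.26, np.float64(0.05)), (0.2, np.float64(-0.07)), (0.13, np.float64(-0.13))]
hook 40 back 0.08 [(0.32, np.float64(-0.04)), (0.26, np.float64(-0.08)), (0.2, np.float64(-0.15)), (0.13, np.float64(-0.21))]
rack 30 back 0 [(0.3, np.float64(0.18)), (0.2, np.float64(0.2)), (0.1, np.float64(0.06))]
rack 30 back 0.04 [(0.3, np.float64(0.12)), (0.2, np.float64(0.17)), (0.1, np.float64(0.05))]
rack 30 back 0.08 [(0.3, np.float64(0.3)), (0.2, np.float64(0.16)), (0.1, np.float64(0.05))]
rack 36 back 0 [(0.3, np.float64(0.05)), (0.2, np.float64(0.05)), (0.1, np.float64(0.05))]
rack 36 back 0.04 [(0.3, np.float64(0.05)), (0.2, np.float64(0.05)), (0.1, np.float64(0.05))]
rack 36 back 0.08 [(0.3, np.float64(0.05)), (0.2, np.float64(0.05)), (0.1, np.float64(0.05))]
rack 40 back 0 [(0.3, np.float64(0.05)), (0.2, np.float64(0.05)), (0.1, np.float64(0.05))]
rack 40 back 0.04 [(0.3, np.float64(0.05)), (0.2, np.float64(0.05)), (0.1, np.float64(0.05))]
rack 40 back 0.08 [(0.3, np.float64(0.05)), (0.2, np.float64(0.05)), (0.1, np.float64(0.05))]
```

```bash
cat > s4.py <<'E'
from sim import *
from multiprocessing import Pool
xh=np.array([np.cos(.2),np.sin(.2),0]);seat=np.array([.5625,.119,0]);M=(lo+hi)/2
def job(a):
    n,D,L,d,z=a;rng=np.random.default_rng(1)
    c,psi=(seat-d*xh,11.5) if n=="hook" else (np.array([.5425,-.3533,0]),9)
    R=rot(psi+D,L);p=c+[0,0,z]+(.011-(d if n=="rack" else 0))*R.as_matrix()[:,2];res={}
    for fl in(0,1):
        for _ in range(16):
            e,q=ik(p,R*Ro.from_euler('z',np.pi*fl),rng.uniform(lo,hi),w=.001)
            if e<.006:
                m=np.min(np.minimum(q-lo,hi-q));k=(fl,)
                if k not in res or m>res[k][0]: res[k]=(m,q)
    return a,[(k[0],round(v[0],2),v[1].round(1).tolist()) for k,v in res.items()]
if __name__=="__main__":
    A=[(n,D,L,d,z) for D in(-40,0,30,50,70) for L in(36,42) for n,d,z in(("hook",.06,.22),("hook",0,.2),("hook",0,.13),("rack",0,.097),("rack",.08,.097))]
    with Pool() as P:
        for r in P.imap(job,A): print(*r)
E
time timeout 500 python3 s4.py; nproc
```

```text
('hook', -40, 36, 0.06, 0.22) [(0, np.float64(0.12), [0.1, 0.4, -0.9, 2.4, 1.5, 0.9, 2.2]), (1, np.float64(0.12), [0.3, 0.5, -1.1, 2.4, 1.5, 1.0, -0.9])]
('hook', -40, 36, 0, 0.2) [(0, np.float64(0.22), [0.1, 0.5, -0.9, 2.3, 1.6, 0.9, 2.2]), (1, np.float64(0.22), [0.1, 0.5, -0.9, 2.3, 1.6, 1.0, -0.9])]
('hook', -40, 36, 0, 0.13) [(0, np.float64(0.17), [-0.5, 0.5, -0.1, 2.4, 1.8, 0.6, 1.9]), (1, np.float64(0.17), [-0.6, 0.5, 0.0, 2.4, 1.9, 0.5, -1.3])]
('rack', -40, 36, 0, 0.097) [(0, np.float64(0.19), [0.7, 0.6, -0.2, 2.4, 3.0, 0.5, 1.8]), (1, np.float64(0.19), [0.6, 0.6, -0.0, 2.4, 3.2, 0.5, -1.6])]
('rack', -40, 36, 0.08, 0.097) [(0, np.float64(0.12), [0.7, 0.4, -0.2, 2.4, 2.9, 0.4, 1.8]), (1, np.float64(0.12), [0.6, 0.4, -0.0, 2.4, 3.2, 0.4, -1.6])]
('hook', -40, 42, 0.06, 0.22) [(0, np.float64(0.07), [-0.9, 0.3, 0.3, 2.5, 1.7, 0.5, 2.0]), (1, np.float64(0.08), [-1.3, 0.4, 0.9, 2.5, 1.9, 0.3, -1.3])]
('hook', -40, 42, 0, 0.2) [(0, np.float64(0.18), [-0.8, 0.4, 0.3, 2.4, 1.7, 0.5, 2.0]), (1, np.float64(0.18), [-0.8, 0.4, 0.3, 2.4, 1.7, 0.5, -1.2])]
('hook', -40, 42, 0, 0.13) [(0, n
[... 4859 characters left out ...]
0.05), [0.4, 0.4, -0.3, 2.3, -1.0, 0.7, -2.3])]
('hook', 70, 42, 0, 0.2) [(0, np.float64(0.39), [0.6, 0.6, -0.8, 2.2, -0.7, 0.5, 0.4]), (1, np.float64(0.05), [0.3, 0.5, -0.3, 2.2, -1.0, 0.7, -2.4])]
('hook', 70, 42, 0, 0.13) [(0, np.float64(0.24), [0.6, 0.8, -0.8, 2.2, -0.6, 0.4, 0.5]), (1, np.float64(0.12), [0.8, 1.0, -1.2, 2.2, 0.5, 0.3, 2.5])]
('rack', 70, 42, 0, 0.097) [(0, np.float64(0.78), [1.1, 0.9, -0.5, 1.7, -0.3, 1.0, 0.7]), (1, np.float64(0.25), [0.6, 0.9, 0.3, 1.7, -0.8, 1.3, -2.0])]
('rack', 70, 42, 0.08, 0.097) [(0, np.float64(0.66), [1.1, 0.9, -0.5, 1.6, -0.2, 1.2, 0.6]), (1, np.float64(0.31), [0.6, 0.9, 0.3, 1.6, -0.7, 1.5, -2.0])]
4
real	0m44.213s
user	2m46.071s
sys	0m0.237s
```

```bash
cat > s5.py <<'E'
import sim
from sim import *
def clipsolve(q,p,R,lam=1e-3,it=10):
    for _ in range(it):
        a,r=fk(q,S,X);e=np.r_[p-a,(R*r.inv()).as_rotvec()];J=jac(q)
        q=np.clip(q+J.T@np.linalg.solve(J@J.T+lam*np.eye(6),e),lo,hi)
    return q
old=sim.solve
L=42;psi=79;R=rot(psi,L);zt=R.as_matrix()[:,2];G=np.array([.5425,-.3533,.095])
pre=(G-.09*zt,R)
if __name__=="__main__":
    sim.solve=clipsolve
    q=np.array(Q[3])
    for i,(p,a,b,n) in enumerate([((.44,-.366,.21),9,40,13),((.45,-.33,.36),-10,0,7)]):
        q=run(q,[(np.array(p),rot(a,b))],[n]);print(q.round(2).tolist(),Q[i+4])
    q0=np.array(Q[5]);e,qg=ik(*pre,np.array([1,.8,-.4,1.6,-.2,1.1,.6]));print(e,qg.round(2))
    for s in(clipsolve,old):
        sim.solve=s;q=q0.copy()
        for t in np.linspace(0,1,9)[1:]:
            w=fk(q0+(qg-q0)*t,S,X);q=run(q,[w],[6]);a=fk(q,S,X)
            print(t.round(2),w[0].round(3),q.round(2).tolist(),np.linalg.norm(a[0]-w[0]).round(3),(a[1].inv()*w[1]).magnitude().round(2))
E
python3 s5.py
```

```text
[-0.78, -0.35, 1.03, 2.56, -1.05, 0.11, 0.57] [-1.03, -0.35, 1.29, 2.53, 0.28, 0.11, -1.34]
[-0.03, 0.1, 0.62, 2.08, -0.23, 0.77, -0.75] [-1.128, -0.345, 1.289, 2.005, 0.387, 1.212, -1.723]
2.830300724900652e-06 [ 1.08  0.87 -0.45  1.53 -0.27  1.25  0.66]Traceback (most recent call last):
  File "s5.py", line 21, in <module>
    print(t.round(2),w[0].round(3),q.round(2).tolist(),np.linalg.norm(a[0]-w[0]).round(3),(a[1].inv()*w[1]).magnitude().round(2))
                                                                                          ^^^^^^^^^^^^^^^^^^^^^^^^^^^^^^^^^^^
AttributeError: 'float' object has no attribute 'round'
```

```bash
sed -i 's/(a\[1\].inv()\*w\[1\]).magnitude().round(2)/round(float((a[1].inv()*w[1]).magnitude()),2)/' s5.py; python3 s5.py
```

```text
[-0.78, -0.35, 1.03, 2.56, -1.05, 0.11, 0.57] [-1.03, -0.35, 1.29, 2.53, 0.28, 0.11, -1.34]
[-0.03, 0.1, 0.62, 2.08, -0.23, 0.77, -0.75] [-1.128, -0.345, 1.289, 2.005, 0.387, 1.212, -1.723]
2.830300724900652e-06 [ 1.08  0.87 -0.45  1.53 -0.27  1.25  0.66]
0.12 [ 0.36  -0.237  0.472] [-1.11, -0.33, 1.15, 1.94, 0.45, 1.3, -1.64] 0.0 0.0
0.25 [ 0.394 -0.223  0.481] [-1.35, -0.3, 1.29, 1.88, 0.49, 1.36, -1.51] 0.004 0.01
0.38 [ 0.439 -0.224  0.453] [-1.73, -0.35, 1.29, 1.85, 0.61, 1.48, -1.48] 0.114 0.23
0.5 [ 0.481 -0.242  0.396] [-1.9, -0.35, 1.29, 1.89, 0.61, 1.44, -1.27] 0.226 0.45
0.62 [ 0.511 -0.274  0.323] [-1.92, -0.35, 1.29, 1.96, 0.55, 1.32, -0.99] 0.316 0.61
0.75 [ 0.528 -0.313  0.249] [-1.88, -0.35, 1.29, 2.04, 0.46, 1.16, -0.66] 0.401 0.75
0.88 [ 0.534 -0.357  0.191] [-1.8, -0.35, 1.29, 2.13, 0.32, 0.98, -0.23] 0.477 0.89
1.0 [ 0.531 -0.412  0.162] [-1.69, -0.35, 1.29, 2.23, 0.1, 0.84, 0.33] 0.549 1.05
0.12 [ 0.36  -0.237  0.472] [-1.11, -0.33, 1.15, 1.94, 0.45, 1.3, -1.64] 0.0 0.0
0.25 [ 0.394 -0.223  0.481] [-1.38, -0.33, 1.29, 1.88, 0.52, 1.38, -1.55] 0.0 0.0
0.38 [ 0.439 -0.224  0.453] [-1.44, -0.35, 1.29, 1.91, 0.52, 1.44, -1.39] 0.063 0.02
0.5 [ 0.481 -0.242  0.396] [-0.48, 0.41, 1.11, 1.77, -0.19, 1.25, -0.22] 0.0 0.0
0.62 [ 0.511 -0.274  0.323] [-0.19, 0.54, 0.91, 1.71, -0.33, 1.29, 0.12] 0.0 0.0
0.75 [ 0.528 -0.313  0.249] [0.08, 0.66, 0.73, 1.65, -0.46, 1.35, 0.46] 0.0 0.0
0.88 [ 0.534 -0.357  0.191] [0.35, 0.77, 0.56, 1.59, -0.6, 1.42, 0.79] 0.0 0.0
1.0 [ 0.531 -0.412  0.162] [0.61, 0.86, 0.41, 1.52, -0.75, 1.51, 1.12] 0.0 0.0
```

```bash
cat > s6.py <<'E'
import sim,s5
from s5 import *
from multiprocessing import Pool
def tgt(a):
    x,y,z,psi,tilt,az=a;R0=rot(psi,0);t=np.radians(tilt);ax=np.array([np.cos(np.radians(az)),np.sin(np.radians(az)),0])
    return np.array([x,y,z]),Ro.from_rotvec(ax*t)*R0
def go(q,w,n=18):
    o=[]
    for s in(lambda *a:clipsolve(*a,it=3),lambda *a:old(*a,it=3)):
        sim.solve=s;e=run(q,[w],[n]);a=fk(e,S,X);o.append((e,np.linalg.norm(a[0]-w[0])+.2*float((a[1].inv()*w[1]).magnitude())))
    return o
def ev(A):
    q,a=A;(e1,r1),(e2,r2)=go(q,tgt(a));sc=abs(e1[2]+.3)+2*max(0,.4-e1[1])+5*r1+2*np.linalg.norm(e1-e2);return sc,a,e1,r1,np.linalg.norm(e1-e2)
if __name__=="__main__":
    rng=np.random.default_rng(3);q=np.array(Q[5]);q[1]=-.345
    with Pool(4) as P:
        for st in range(3):
            A=[(q,(rng.uniform(.2,.6),rng.uniform(-.6,-.2),rng.uniform(.33,.65),rng.uniform(-120,120),rng.uniform(0,60),rng.uniform(-180,180))) for _ in range(160)]
            r=min(P.map(ev,A,chunksize=4),key=lambda t:t[0]);print(np.round(r[0],2),np.round(r[1],2).tolist(),r[2].round(2).tolist(),np.round(r[3:],3),flush=True);q=r[2]
E
time timeout 560 python3 s6.py
```

```text
1.59 [0.39, -0.37, 0.59, -82.79, 55.9, 130.96] [-0.51, 0.57, 1.29, 1.54, 0.43, 1.48, -2.31] [0. 0.]
0.59 [0.42, -0.59, 0.36, 37.54, 25.7, -99.86] [0.85, 0.38, 0.25, 1.74, -0.62, 0.87, 0.54] [0. 0.]
0.33 [0.47, -0.3, 0.38, 107.9, 23.33, 58.79] [0.47, 0.44, 0.03, 1.55, -0.0, 1.55, 0.82] [0. 0.]
real	0m35.717s
user	2m14.994s
sys	0m0.164s
```

```bash
cat > s7.py <<'E'
from s6 import *
xh=np.array([np.cos(.2),np.sin(.2),0]);seat=np.array([.5625,.119,0])
def gp(g,psi,L=42,back=0):
    R=rot(psi,L);return np.array(g)+(.011-back)*R.as_matrix()[:,2],R
q=np.array(Q[5]);q[1]=-.345
W=[tgt((.39,-.37,.59,-83,56,131)),tgt((.42,-.59,.36,37.5,25.7,-100)),gp(G+[0,0,.17],79,42,.1),gp(G,79,42,.1),gp(G,79),gp(G+[0,0,.235],79),gp((.46,0,.33),81),gp(seat-.07*xh+[0,0,.215],81.5),gp(seat+[0,0,.2],81.5),gp(seat+[0,0,.13],81.5),gp(seat+[0,0,.13],81.5,42,.15),gp((.469,.349,.2),81,5)]
for w in W:
    o=go(q,w,22);q=o[0][0];print(w[0].round(3),q.round(2).tolist(),round(o[0][1],3),np.linalg.norm(o[0][0]-o[1][0]).round(2),"m",np.min(np.minimum(q-lo,hi-q)).round(2))
from h import tool
p,r=tool();w=W[0]
print((r.inv().apply(w[0]-p)*1000).round(),np.degrees((r.inv()*w[1]).as_rotvec()).round())
E
python3 s7.py
```

```text
[ 0.39 -0.37  0.59] [-0.52, 0.55, 1.29, 1.55, 0.45, 1.48, -2.33] 0.0 0.0 m 0.0
[ 0.42 -0.59  0.36] [0.85, 0.39, 0.26, 1.73, -0.62, 0.87, 0.54] 0.0 0.0 m 0.43
[ 0.531 -0.412  0.331] [0.83, 0.68, 0.0, 1.39, -0.53, 1.61, 0.78] 0.0 0.0 m 0.25
[ 0.531 -0.412  0.161] [0.83, 0.82, -0.0, 1.53, -0.54, 1.36, 0.92] 0.0 0.0 m 0.5
[ 0.544 -0.346  0.087] [0.78, 0.86, -0.03, 1.68, -0.6, 1.17, 0.97] 0.0 0.0 m 0.45
[ 0.544 -0.346  0.322] [0.78, 0.62, -0.01, 1.52, -0.56, 1.5, 0.76] 0.0 0.0 m 0.36
[0.461 0.007 0.322] [0.5, 0.24, -0.15, 2.18, -0.77, 1.1, 0.7] 0.0 0.0 m 0.28
[0.495 0.112 0.207] [0.35, 0.43, -0.27, 2.3, -1.03, 0.75, 0.84] 0.0 0.0 m 0.02
[0.564 0.126 0.192] [0.28, 0.52, -0.27, 2.17, -1.0, 0.74, 0.76] 0.0 0.0 m 0.05
[0.564 0.126 0.122] [0.39, 0.66, -0.43, 2.2, -1.05, 0.56, 0.88] 0.0 0.0 m 0.0
[0.549 0.027 0.233] [0.5, 0.47, -0.3, 2.11, -0.8, 0.88, 0.69] 0.0 0.0 m 0.25
[0.469 0.35  0.189] [-0.73, 0.42, 0.06, 2.05, -0.15, 0.62, -0.7] 0.0 0.0 m 0.51
[  53.  108. -169.] [-60.  -6.  65.]
```

Emit:
play_rows(series=[[53, 108, -169, -60, -6, 65], [53, 108, -169, -60, -6, 65], [53, 108, -169, -60, -6, 65], [53, 108, -169, -60, -6, 65], [53, 108, -169, -60, -6, 65], [53, 108, -169, -60, -6, 65], [53, 108, -169, -60, -6, 65], [53, 108, -169, -60, -6, 65], [53, 108, -169, -60, -6, 65], [53, 108, -169, -60, -6, 65], [53, 108, -169, -60, -6, 65], [53, 108, -169, -60, -6, 65], [53, 108, -169, -60, -6, 65], [53, 108, -169, -60, -6, 65], [53, 108, -169, -60, -6, 65]])

```text
t: 5.9
position: [0.3824, -0.3609, 0.5973]
ee_rot: [0.433, 0.713, -0.55, -0.027]
contact_force: [-0.2, 3.2, 2.7]
opening: 0.0932
grasp_force: 0.0
```

```bash
cat > s8.py <<'E'
import sys
from s7 import *
E
sed -i '/^q=np.array(Q\[5\])/,$d' s7.py
cat > s8.py <<'E'
from s7 import *
from h import tool
from station import monitor
def sim_from(W,n=22,q=None):
    q=np.array(monitor.get_obs()['joints']) if q is None else q;print("now",tool()[0].round(4),q.round(2).tolist())
    for w in W:
        o=go(q,w,n);q=o[0][0];print(w[0].round(3),q.round(2).tolist(),round(o[0][1],3),np.linalg.norm(o[0][0]-o[1][0]).round(2),"m",np.min(np.minimum(q-lo,hi-q)).round(2))
    return q
def rows(W):
    p,r=tool()
    for w in W:
        d=r.inv().apply(w[0]-p)*1000;v=np.degrees((r.inv()*w[1]).as_rotvec());print("row",d.round(1).tolist()+v.round(1).tolist(),np.linalg.norm(d).round(),np.linalg.norm(v).round())
E
python3 -c "
from s8 import *
for psi in(79,90):
  W=[tgt((.42,-.59,.36,37.5,25.7,-100)),gp(G+[0,0,.17],psi,42,.1),gp(G,psi,42,.1),gp(G,psi),gp(G+[0,0,.235],psi),gp((.46,0,.33),psi+2),gp(seat-.07*xh+[0,0,.215],psi+2),gp(seat+[0,0,.2],psi+2),gp(seat+[0,0,.13],psi+2)]
  sim_from(W)
rows(W[:1])"
```

```text
now [ 0.3824 -0.3609  0.5973] [-0.61, 0.4, 1.22, 1.64, 0.52, 1.5, -2.36]
[ 0.42 -0.59  0.36] [0.78, 0.39, 0.36, 1.73, -0.67, 0.9, 0.58] 0.0 0.0 m 0.38
[ 0.531 -0.412  0.331] [0.78, 0.68, 0.1, 1.39, -0.57, 1.63, 0.82] 0.0 0.0 m 0.23
[ 0.531 -0.412  0.161] [0.78, 0.83, 0.09, 1.53, -0.59, 1.39, 0.97] 0.0 0.0 m 0.46
[ 0.544 -0.346  0.087] [0.73, 0.86, 0.06, 1.68, -0.65, 1.2, 1.02] 0.0 0.0 m 0.4
[ 0.544 -0.346  0.322] [0.72, 0.62, 0.08, 1.52, -0.6, 1.53, 0.8] 0.0 0.0 m 0.33
[0.461 0.007 0.322] [0.41, 0.24, -0.04, 2.18, -0.78, 1.12, 0.72] 0.0 0.0 m 0.27
[0.495 0.112 0.207] [0.3, 0.42, -0.2, 2.3, -1.05, 0.77, 0.87] 0.001 0.26 m 0.0
[0.564 0.126 0.192] [0.24, 0.51, -0.21, 2.17, -1.04, 0.76, 0.79] 0.0 0.0 m 0.01
[0.564 0.126 0.122] [0.4, 0.66, -0.45, 2.21, -1.05, 0.54, 0.87] 0.0 0.02 m 0.0
now [ 0.3824 -0.3609  0.5973] [-0.61, 0.4, 1.22, 1.64, 0.52, 1.5, -2.36]
[ 0.42 -0.59  0.36] [0.78, 0.39, 0.36, 1.73, -0.67, 0.9, 0.58] 0.0 0.0 m 0.38
[ 0.542 -0.413  0.331] [0.76, 0.74, 0.07, 1.27, -0.49, 1.74, 0.89] 0.0 0.0 m 0.12
[ 0.542 -0.413  0.161] [0.75, 0.87, 0.06, 1.41, -0.49, 1.48, 1.02] 0.0 0.0 m 0.38
[ 0.542 -0.346  0.087] [0.71, 0.89, 0.04, 1.59, -0.53, 1.29, 1.07] 0.0 0.0 m 0.52
[ 0.542 -0.346  0.322] [0.7, 0.66, 0.06, 1.43, -0.5, 1.63, 0.89] 0.0 0.0 m 0.23
[0.46  0.007 0.322] [0.4, 0.29, -0.06, 2.1, -0.68, 1.21, 0.78] 0.0 0.0 m 0.37
[0.494 0.112 0.207] [0.25, 0.46, -0.16, 2.21, -0.89, 0.88, 0.87] 0.0 0.0 m 0.16
[0.562 0.126 0.192] [0.2, 0.55, -0.16, 2.08, -0.88, 0.88, 0.8] 0.0 0.0 m 0.17
[0.562 0.126 0.122] [0.21, 0.66, -0.19, 2.11, -0.95, 0.78, 0.93] 0.0 0.0 m 0.1
row [96.0, -177.9, 263.4, 57.8, 49.1, -88.3] 332.0 116.0
```

Emit:
play_rows(series=[[96, -178, 263, 58, 49, -88], [96, -178, 263, 58, 49, -88], [96, -178, 263, 58, 49, -88], [96, -178, 263, 58, 49, -88], [96, -178, 263, 58, 49, -88], [96, -178, 263, 58, 49, -88], [96, -178, 263, 58, 49, -88], [96, -178, 263, 58, 49, -88], [96, -178, 263, 58, 49, -88], [96, -178, 263, 58, 49, -88], [96, -178, 263, 58, 49, -88], [96, -178, 263, 58, 49, -88], [96, -178, 263, 58, 49, -88], [96, -178, 263, 58, 49, -88], [96, -178, 263, 58, 49, -88], [96, -178, 263, 58, 49, -88], [96, -178, 263, 58, 49, -88]])

```text
t: 7.32
position: [0.4187, -0.5865, 0.3583]
ee_rot: [0.141, 0.945, 0.234, 0.181]
contact_force: [0.1, 0.3, -1.6]
opening: 0.0929
grasp_force: 0.0
```

```bash
python3 -c "
from s8 import *
psi=90
W=[gp(G+[0,0,.13],psi,42,.12),gp(G,psi,42,.1),gp(G,psi)]
sim_from(W);rows(W[:1])"
```

```text
now [ 0.4187 -0.5865  0.3583] [1.24, 0.37, -0.35, 1.77, -0.16, 0.62, -0.04]
[ 0.542 -0.426  0.306] [1.12, 0.85, -0.69, 1.26, -0.09, 1.6, 0.53] 0.0 0.0 m 0.26
[ 0.542 -0.413  0.161] [1.11, 0.96, -0.66, 1.41, -0.04, 1.37, 0.59] 0.0 0.0 m 0.49
[ 0.542 -0.346  0.087] [1.09, 0.99, -0.65, 1.59, -0.04, 1.15, 0.59] 0.0 0.0 m 0.64
row [166.7, -106.4, 68.2, 48.4, 33.6, -47.9] 209.0 76.0
```

Unstuck, with good joint margins. Now the look pose above the red damper.

Emit:
play_rows(series=[[167, -106, 68, 48, 34, -48], [167, -106, 68, 48, 34, -48], [167, -106, 68, 48, 34, -48], [167, -106, 68, 48, 34, -48], [167, -106, 68, 48, 34, -48], [167, -106, 68, 48, 34, -48], [167, -106, 68, 48, 34, -48], [167, -106, 68, 48, 34, -48], [167, -106, 68, 48, 34, -48], [167, -106, 68, 48, 34, -48], [167, -106, 68, 48, 34, -48], [167, -106, 68, 48, 34, -48]])

```text
t: 8.32
position: [0.5442, -0.4278, 0.3018]
ee_rot: [-0.253, 0.661, 0.659, 0.256]
contact_force: [-0.8, 1.0, -1.4]
opening: 0.093
grasp_force: 0.0
```

```bash
python3 -c "
from h import *
np.set_printoptions(precision=3,suppress=True)
p,r=tool();print(p,r.as_matrix().round(3).tolist(),monitor.get_obs()['joints'].round(2))
c=cam('wrist')
for z in(.05,.062,.175,.205): print(z,proj(c,(.5425,-.3533,z)))
im=get_image('wrist');np.save('pics/w2.npy',im);cv2.imwrite('pics/w2.png',im[:,:,::-1])"
```

```text
[ 0.544 -0.428  0.302] [[0.001, 1.0, 0.004], [0.741, -0.004, 0.671], [0.671, 0.003, -0.741]] [ 1.13  0.85 -0.69  1.24 -0.12  1.59  0.55]
0.05 [315.597 259.705]
0.062 [315.598 256.674]
0.175 [315.615 218.206]
0.205 [315.622 203.554]
```

View pics/w2.png

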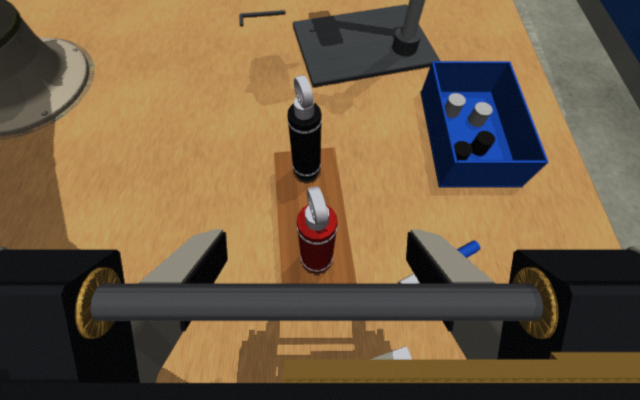

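```bash
python3 - <<'E'
from h import *
np.set_printoptions(precision=4,suppress=True)
c=cam('wrist');im=np.load('pics/w2.npy');h=hsv(im)
red=((h[...,0]<6)|(h[...,0]>172))&(h[...,1]>140)&(h[...,2]>40);red[:190]=0;red[280:]=0;red[:,:285]=0;red[:,350:]=0
for v in(215,225,235,245,255,262):
    u=np.where(red[v])[0];print(v,u.min(),u.max(),(u.min()+u.max())/2)
ring=(h[...,1]<60)&(h[...,2]>95)
for v in range(184,232,4):
    u=np.where(ring[v,300:335])[0]+300;print(v,(u.min(),u.max(),u.mean().round(1)) if len(u) else None)
E
```

```text
215 298 335 316.5
225 297 336 316.5
235 303 330 316.5
245 300 333 316.5
255 301 331 316.0
262 304 329 316.5
184 None
188 (np.int64(309), np.int64(319), np.float64(314.0))
192 (np.int64(309), np.int64(321), np.float64(315.0))
196 (np.int64(310), np.int64(322), np.float64(316.0))
200 (np.int64(309), np.int64(324), np.float64(316.5))
204 (np.int64(309), np.int64(325), np.float64(317.0))
208 (np.int64(306), np.int64(327), np.float64(316.5))
212 (np.int64(305), np.int64(328), np.float64(316.5))
216 (np.int64(305), np.int64(328), np.float64(316.6))
220 (np.int64(308), np.int64(321), np.float64(314.3))
224 None
228 None
```

```bash
python3 -c "
from s8 import *
G=np.array([.543,-.353,.095])
rows([gp(G,90,42,.1),gp(G,90)])"
```

```text
row [-83.8, -2.0, 115.3, 0.5, -0.0, -0.1] 143.0 0.0
row [-83.9, -2.8, 215.3, 0.5, -0.0, -0.1] 231.0 0.0
```

Emit:
play_rows(series=[[-84, -2, 115, 0.5, 0, 0], [-84, -2, 115, 0.5, 0, 0], [-84, -2, 115, 0.5, 0, 0], [-84, -2, 115, 0.5, 0, 0], [-84, -2, 115, 0.5, 0, 0], [-84, -2.5, 140, 0.5, 0, 0], [-84, -2.5, 165, 0.5, 0, 0], [-84, -3, 185, 0.5, 0, 0], [-84, -3, 200, 0.5, 0, 0], [-84, -3, 210, 0.5, 0, 0], [-84, -3, 215, 0.5, 0, 0], [-84, -3, 215, 0.5, 0, 0]])

```text
t: 9.37
position: [0.5434, -0.3458, 0.0908]
ee_rot: [-0.252, 0.66, 0.661, 0.254]
contact_force: [-0.2, -1.0, -0.2]
opening: 0.0926
grasp_force: 0.0
```

```bash
python3 - <<'E'
from h import *
p,r=tool();o=monitor.get_obs();print(p.round(4),r.as_matrix()[:,2].round(3),o['joints'].round(2),o['contact_force'].round(2))
a=get_image('scene')[230:330,180:300];b=get_image('wrist')
a=cv2.resize(a,(480,400),interpolation=cv2.INTER_CUBIC);b=cv2.resize(b[:,160:480],(320,400))
cv2.imwrite('pics/g1.png',np.hstack([a,b])[:,:,::-1])
E
```

```text
[ 0.5434 -0.3458  0.0908] [ 0.002  0.669 -0.744] [ 1.1   1.   -0.67  1.54 -0.06  1.16  0.6 ] [-0.2  -1.02 -0.21]
```

View pics/g1.png

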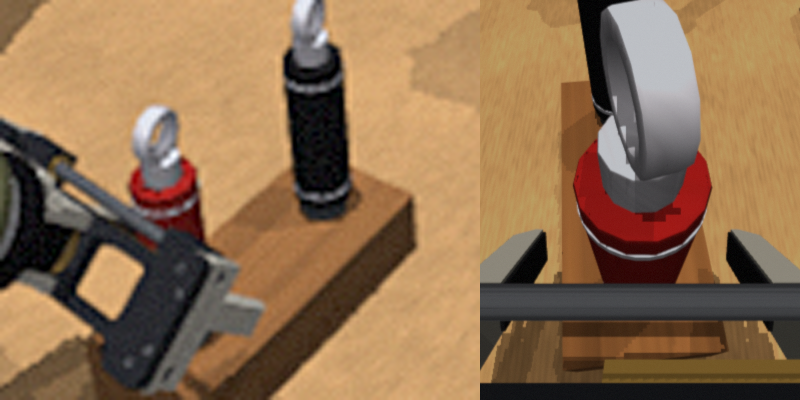

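Emit:
play_rows(series=[[0, 0, 0, 0, 0, 0], [0, 0, 0, 0, 0, 0], [0, 0, 0, 0, 0, 0], [0, 0, 0, 0, 0, 0], [0, 0, 0, 0, 0, 0], [0, 0, 0, 0, 0, 0], [0, 0, 0, 0, 0, 0], [0, 0, 0, 0, 0, 0], [0, 0, 0, 0, 0, 0], [0, 0, 0, 0, 0, 0]], fingers=0, grip_force=30)

```text
t: 10.3
position: [0.5435, -0.3459, 0.0901]
ee_rot: [-0.252, 0.66, 0.661, 0.255]
contact_force: [0.3, -0.7, -0.9]
opening: 0.0374
grasp_force: 29.9
```

```bash
python3 -c "
from s8 import *
import numpy as np
print([monitor.get_obs()['contact_force'].round(2).tolist()])
g=np.array([.543,-.353,.098])
W=[gp(g+[0,0,.1],90),gp(g+[0,0,.235],90),gp((.45,-.05,.33),90),gp(seat-.09*xh+[0,0,.25],90),gp(seat-.07*xh+[0,0,.215],90),gp(seat+[0,0,.2],90),gp(seat+[0,0,.13],90)]
sim_from(W);rows(W[:3])"
```

```text
[[0.34, -0.69, -0.89]]
now [ 0.5435 -0.3459  0.0901] [1.1, 1.0, -0.67, 1.54, -0.06, 1.16, 0.6]
[ 0.543 -0.346  0.19 ] [1.1, 0.88, -0.69, 1.55, -0.09, 1.29, 0.55] 0.0 0.0 m 0.57
[ 0.543 -0.346  0.325] [1.11, 0.76, -0.73, 1.43, -0.15, 1.49, 0.49] 0.0 0.0 m 0.37
[ 0.45  -0.043  0.322] [1.12, 0.42, -0.9, 2.09, -0.42, 1.06, 0.49] 0.0 0.0 m 0.39
[0.474 0.108 0.242] [0.82, 0.53, -0.93, 2.24, -0.53, 0.66, 0.4] 0.0 0.0 m 0.32
[0.494 0.112 0.207] [0.76, 0.6, -0.89, 2.23, -0.51, 0.59, 0.4] 0.0 0.0 m 0.33
[0.562 0.126 0.192] [0.64, 0.68, -0.82, 2.1, -0.46, 0.6, 0.34] 0.0 0.0 m 0.46
[0.562 0.126 0.122] [0.61, 0.8, -0.79, 2.13, -0.45, 0.47, 0.39] 0.0 0.0 m 0.36
row [67.0, -0.2, -73.9, 0.1, -0.0, 0.1] 100.0 0.0
row [157.3, 0.3, -174.2, 0.1, -0.0, 0.1] 235.0 0.0
row [380.6, -92.7, 30.7, 0.1, -0.0, 0.1] 393.0 0.0
```

Emit:
play_rows(series=[[3.3, 0, -3.7, 0, 0, 0], [10, 0, -11, 0, 0, 0], [20, 0, -22, 0, 0, 0], [33, 0, -37, 0, 0, 0], [47, 0, -52, 0, 0, 0], [60, 0, -67, 0, 0, 0], [74, 0, -82, 0, 0, 0], [90, 0, -100, 0, 0, 0], [107, 0, -119, 0, 0, 0], [124, 0, -137, 0, 0, 0], [140, 0, -156, 0, 0, 0], [150, 0, -167, 0, 0, 0], [155, 0, -172, 0, 0, 0], [157, 0, -174, 0, 0, 0], [157, 0, -174, 0, 0, 0], [157, 0, -174, 0, 0, 0]])

```text
t: 11.63
position: [0.542, -0.3458, 0.3232]
ee_rot: [-0.253, 0.66, 0.66, 0.254]
contact_force: [0.8, -0.1, -2.7]
opening: 0.0372
grasp_force: 29.9
```

```bash
python3 -c "
from s8 import *
from station import get_image
F=[]
for i in range(8):
    F.append(monitor.get_obs()['contact_force']); im=get_image('scene')
F=np.array(F);print(F.round(2).tolist(),F.mean(0).round(2))
np.save('pics/sl.npy',im)
W=[gp((.45,-.05,.33),90),gp(seat-.09*xh+[0,0,.26],90)]
rows(W)"
```

```text
[[0.78, -0.1, -2.7], [-0.71, 0.6, -3.44], [0.4, -0.02, -2.38], [0.12, 0.88, -3.35], [0.26, -0.43, -2.19], [-0.86, 0.41, -3.13], [0.7, 0.23, -2.48], [-0.3, -1.0, -3.19]] [ 0.05  0.07 -2.86]
row [223.8, -92.4, 204.6, 0.1, -0.1, 0.1] 317.0 0.0
row [289.0, -68.2, 357.8, 0.1, -0.1, 0.1] 465.0 0.0
```

```bash
python3 -c "
from s8 import *
W=[gp((.46,-.30,.335),90),gp((.45,-.02,.33),90),gp(seat-.09*xh+[0,0,.25],90)]
rows(W);sim_from(W)"
```

```text
row [41.5, -82.4, 33.4, 0.1, -0.1, 0.1] 98.0 0.0
row [246.0, -92.4, 224.7, 0.1, -0.1, 0.1] 346.0 0.0
row [282.3, -68.2, 365.3, 0.1, -0.1, 0.1] 467.0 0.0
now [ 0.5425 -0.3458  0.3241] [1.12, 0.76, -0.73, 1.4, -0.17, 1.49, 0.5]
[ 0.46  -0.293  0.327] [1.23, 0.63, -0.76, 1.69, -0.19, 1.39, 0.57] 0.0 0.0 m 0.47
[ 0.45  -0.013  0.322] [1.09, 0.4, -0.92, 2.12, -0.46, 1.03, 0.48] 0.0 0.0 m 0.37
[0.474 0.108 0.242] [0.82, 0.52, -0.93, 2.24, -0.54, 0.66, 0.41] 0.0 0.0 m 0.32
```

Emit:
play_rows(series=[[10, -20, 8, 0, 0, 0], [25, -50, 20, 0, 0, 0], [41, -82, 33, 0, 0, 0], [66, -83, 56, 0, 0, 0], [91, -84, 80, 0, 0, 0], [117, -86, 104, 0, 0, 0], [143, -87, 128, 0, 0, 0], [169, -88, 152, 0, 0, 0], [195, -90, 176, 0, 0, 0], [220, -91, 200, 0, 0, 0], [246, -92, 225, 0, 0, 0], [255, -86, 260, 0, 0, 0], [264, -80, 295, 0, 0, 0], [273, -74, 330, 0, 0, 0], [279, -70, 350, 0, 0, 0], [282, -68, 362, 0, 0, 0], [282, -68, 365, 0, 0, 0], [282, -68, 365, 0, 0, 0], [282, -68, 365, 0, 0, 0]])

```text
t: 13.62
position: [0.4747, 0.1075, 0.2421]
ee_rot: [-0.253, 0.66, 0.66, 0.255]
contact_force: [-0.2, 1.3, -2.5]
opening: 0.0375
grasp_force: 29.9
```

```bash
python3 - <<'E'
from h import *
p,r=tool();o=monitor.get_obs();print(p.round(4),r.as_matrix().round(3).tolist(),o['joints'].round(2),o['contact_force'].round(2))
w=get_image('wrist');s=get_image('scene');t=get_image('top')
for n,i in(('w',w),('s',s),('t',t)): np.save(f'pics/{n}3.npy',i)
# layout: wrist 400x640 -> 500x312... ; scene crop & top crop
a=cv2.resize(w,(480,300));b=cv2.resize(s[60:180,290:390],(300,360),interpolation=cv2.INTER_CUBIC)[:300];c=cv2.resize(t[180:260,200:360],(560,280),interpolation=cv2.INTER_CUBIC)
b=cv2.resize(s[95:185,285:381],(320,300),interpolation=cv2.INTER_CUBIC)
out=np.zeros((580,800,3),np.uint8);out[:300,:480]=a;out[:300,480:]=b;out[300:,:560]=c
cv2.imwrite('pics/h1.png',out[:,:,::-1])
E
```

```text
[0.4747 0.1075 0.2421] [[-0.002, 1.0, 0.002], [0.743, -0.0, 0.669], [0.669, 0.003, -0.743]] [ 0.78  0.58 -0.94  2.16 -0.49  0.61  0.34] [-0.16  1.26 -2.51]
```

View pics/h1.png

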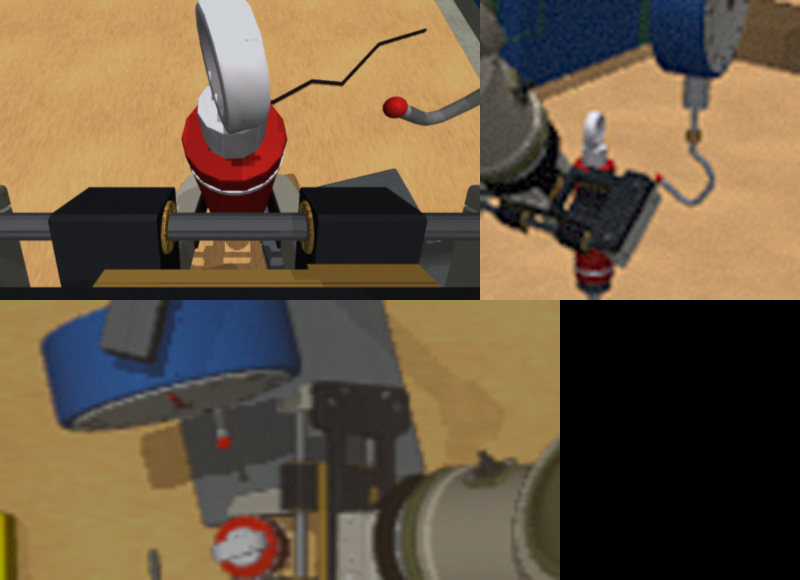

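```bash
python3 - <<'E'
from h import *
np.set_printoptions(precision=4,suppress=True)
I={n:np.load(f'pics/{n[0]}3.npy') for n in('wrist','scene','top')};c={n:cam(n) for n in I}
win={'wrist':(110,180,490,570),'scene':(130,170,325,350),'top':(205,235,255,275)}
P={}
for n,im in I.items():
    h=hsv(im);a,b,l,r=win[n];m=((h[...,0]<8)|(h[...,0]>170))&(h[...,1]>110)&(h[...,2]>50);k=np.zeros_like(m);k[a:b,l:r]=m[a:b,l:r]
    B=max(blobs(k,3),key=lambda t:t[0][4]);P[n]=B[1];print(n,B)
for a,b in(('wrist','scene'),('wrist','top'),('scene','top')): print(a,b,two(c[a],P[a],c[b],P[b]))
eye=np.array([.4747,.1001,.357])
for n in c: print(n,proj(c[n],eye),"tubetop",proj(c[n],eye-[0,0,.03]),"eyetop",proj(c[n],eye+[0,0,.016]))
# red rim of tube in wrist & top
for n,(a,b,l,r) in(('wrist',(130,260,235,390)),('top',(240,270,255,290))):
    h=hsv(I[n]);m=((h[...,0]<8)|(h[...,0]>170))&(h[...,1]>110)&(h[...,2]>50);k=np.zeros_like(m);k[a:b,l:r]=m[a:b,l:r];print(n,max(blobs(k,5),key=lambda t:t[0][4]))
m=(hsv(I['top'])[...,1]<70)&(hsv(I['top'])[...,2]>110);k=np.zeros_like(m);k[238:262,258:284]=m[238:262,258:284]
B=max(blobs(k,5),key=lambda t:t[0][4]);print("ringtop",B);print(cv2.minAreaRect(np.argwhere(k)[:,::-1].astype(np.float32)))
m=(hsv(I['scene'])[...,1]<60)&(hsv(I['scene'])[...,2]>120);k=np.zeros_like(m);k[125:150,310:330]=m[125:150,310:330];print("ring scene",max(blobs(k,5),key=lambda t:t[0][4]))
E
```

```text
wrist ([511, 129, 33, 28, 725], [527.1, 142.6])
scene ([338, 147, 2, 3, 4], [338.2, 148.0])
top ([262, 219, 4, 4, 13], [263.6, 220.4])
wrist scene (array([0.5351, 0.1119, 0.3242]), np.float64(0.0010077727403338815))
wrist top (array([0.5343, 0.1121, 0.324 ]), np.float64(0.0015937844694056754))
scene top (array([0.5342, 0.113 , 0.3239]), np.float64(0.001060431467606088))
wrist [324.6536  86.34  ] tubetop [321.9197 170.1446] eyetop [327.2629   6.3508]
scene [319.4286 133.7278] tubetop [319.2219 143.3077] eyetop [319.5413 128.5049]
top [267.8324 248.3869] tubetop [269.4044 248.7762] eyetop [266.9519 248.169 ]
wrist ([242, 138, 140, 116, 7502], [313.1, 207.8])
top ([262, 242, 20, 18, 151], [272.2, 250.0])
ringtop ([261, 245, 14, 11, 113], [267.9, 250.3])
((271.5, 249.5), (21.0, 23.0), 0.0)
ring scene ([316, 128, 7, 17, 61], [318.9, 135.0])
```

Emit:
play_rows(series=[[-2, 3, 3, 0, 0, 0], [-6, 10, 9, 0, 0, 0], [-10, 18, 16, 0, 0, 0], [-14, 26, 22, 0, 0, 0], [-17, 31.5, 27, 0, 0, 0], [-18, 33.3, 28.3, 0, 0, 0], [-18, 33.3, 28.3, 0, 0, 0], [-18, 33.3, 28.3, 0, 0, 0]])

```text
t: 14.43
position: [0.5077, 0.114, 0.2088]
ee_rot: [-0.253, 0.659, 0.661, 0.254]
contact_force: [-0.1, 0.1, -2.5]
opening: 0.0373
grasp_force: 29.9
```

```bash
python3 - <<'E'
from h import *
np.set_printoptions(precision=4,suppress=True)
p,r=tool();F=[]
w=get_image('wrist');s=get_image('scene');t=get_image('top')
for i in range(10): F.append(monitor.get_obs()['contact_force']);get_image('top')
print(p,np.mean(F,0))
for n,i in(('w',w),('s',s),('t',t)): np.save(f'pics/{n}4.npy',i)
a=cv2.resize(w,(480,300));b=cv2.resize(s[110:170,300:364],(320,300),interpolation=cv2.INTER_CUBIC);c=cv2.resize(t[200:255,235:305],(356,280),interpolation=cv2.INTER_CUBIC)
out=np.zeros((580,800,3),np.uint8);out[:300,:480]=a;out[:300,480:]=b;out[300:,:356]=c
cv2.imwrite('pics/h2.png',out[:,:,::-1])
E
```

```text
[0.5077 0.114  0.2088] [-0.0786 -0.1258 -3.047 ]
```

View pics/h2.png

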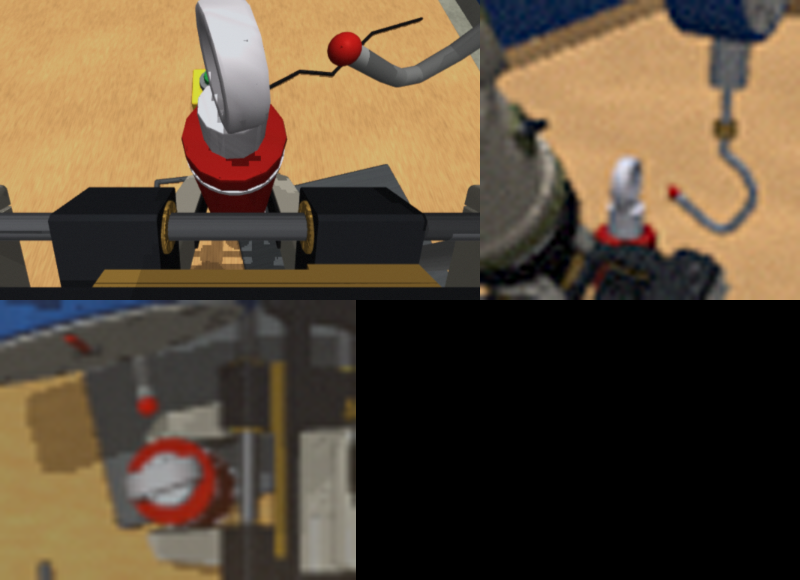

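Emit:
play_rows(series=[[1, 4, 1, 0, 0, 0], [1.5, 8, 1.5, 0, 0, 0], [2.5, 12, 2, 0, 0, 0], [3, 17, 3, 0, 0, 0], [4, 21, 3.5, 0, 0, 0], [4.5, 25, 4, 0, 0, 0], [5.2, 29.4, 4.7, 0, 0, 0], [4.3, 33, 6.8, 0, 0, 0], [3.4, 37, 9, 0, 0, 0], [2.5, 41, 11.3, 0, 0, 0], [1.5, 45, 13.7, 0, 0, 0], [0.5, 49, 16, 0, 0, 0], [-0.6, 53, 18.4, 0, 0, 0], [-1.5, 56, 20.2, 0, 0, 0], [-1.9, 57.8, 21.2, 0, 0, 0], [-1.9, 57.8, 21.2, 0, 0, 0], [-1.9, 57.8, 21.2, 0, 0, 0]])

```text
t: 16.5
position: [0.5657, 0.1265, 0.192]
ee_rot: [-0.253, 0.66, 0.661, 0.254]
contact_force: [-0.0, 0.1, -3.7]
opening: 0.0375
grasp_force: 29.9
```

```bash
python3 - <<'E'
from h import *
np.set_printoptions(precision=4,suppress=True)
p,r=tool();F=[]
w=get_image('wrist');s=get_image('scene');t=get_image('top')
for i in range(8): F.append(monitor.get_obs()['contact_force']);get_image('top')
print(p,np.mean(F,0))
for n,i in(('w',w),('s',s),('t',t)): np.save(f'pics/{n}5.npy',i)
a=cv2.resize(w,(480,300));b=cv2.resize(s[110:170,310:374],(320,300),interpolation=cv2.INTER_CUBIC);c=cv2.resize(t[200:255,235:305],(356,280),interpolation=cv2.INTER_CUBIC)
out=np.zeros((580,800,3),np.uint8);out[:300,:480]=a;out[:300,480:]=b;out[300:,:356]=c
cv2.imwrite('pics/h3.png',out[:,:,::-1])
E
```

```text
[0.5657 0.1265 0.192 ] [-0.2116  0.0531 -2.9867]
```

View pics/h3.png

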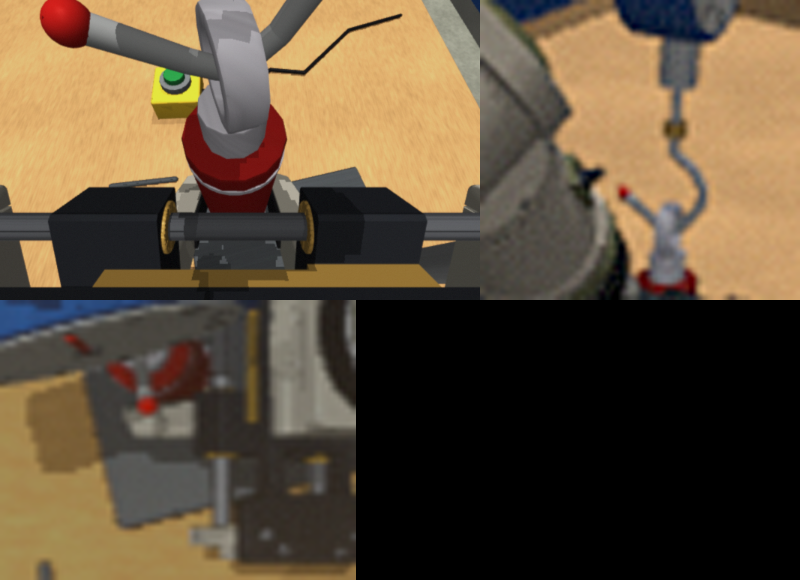

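Emit:
play_rows(series=[[-0.7, 0, 0.7, 0, 0, 0], [-1.3, 0, 1.5, 0, 0, 0], [-2, 0, 2.2, 0, 0, 0], [-2.7, 0, 3, 0, 0, 0], [-3.3, 0, 3.7, 0, 0, 0], [-4, 0, 4.5, 0, 0, 0], [-4.7, 0, 5.2, 0, 0, 0], [-5.4, 0, 5.9, 0, 0, 0], [-6, 0, 6.7, 0, 0, 0], [-6.7, 0, 7.4, 0, 0, 0], [-7.4, 0, 8.2, 0, 0, 0], [-8, 0, 8.9, 0, 0, 0], [-8.7, 0, 9.7, 0, 0, 0], [-9.4, 0, 10.4, 0, 0, 0], [-10, 0, 11.1, 0, 0, 0], [-10.7, 0, 11.9, 0, 0, 0], [-11.4, 0, 12.6, 0, 0, 0], [-12, 0, 13.4, 0, 0, 0], [-12.7, 0, 14.1, 0, 0, 0], [-13.4, 0, 14.9, 0, 0, 0]])

```text
t: 18.72
position: [0.5659, 0.1265, 0.172]
ee_rot: [-0.253, 0.66, 0.661, 0.255]
contact_force: [-0.5, 0.3, -0.7]
opening: 0.0373
grasp_force: 29.9
```

```bash
cat > meas.py <<'E'
from h import *
np.set_printoptions(precision=4,suppress=True)
def meas(n,save=None):
    F=[];Z=[]
    w=get_image('wrist');s=get_image('scene')
    for i in range(n): o=monitor.get_obs();F.append(o['contact_force']);Z.append(o['position']);get_image('top')
    F=np.array(F);print("t",o['t'],"p",np.mean(Z,0),"F",F.mean(0),"se",F.std(0)/n**.5)
    for nm,im,(a,b,l,r) in(('wrist',w,(0,200,0,250)),('scene',s,(130,180,325,346))):
        h=hsv(im);m=((h[...,0]<8)|(h[...,0]>170))&(h[...,1]>110)&(h[...,2]>50);k=np.zeros_like(m);k[a:b,l:r]=m[a:b,l:r]
        B=blobs(k,3);print(nm,B)
    if save: np.save(f'pics/{save}w.npy',w);np.save(f'pics/{save}s.npy',s)
E
python3 -c "
from meas import *
meas(12,'m1')"
```

```text
t 19.3667 p [0.5659 0.1264 0.1721] F [-0.2107  0.0378 -1.5911] se [0.1467 0.1443 0.1349]
wrist [([29, 0, 59, 21, 901], [62.5, 8.2]), ([243, 158, 7, 42, 205], [246.7, 181.3])]
scene [([338, 152, 2, 2, 3], [338.3, 152.3]), ([341, 170, 5, 6, 14], [343.0, 172.6])]
```

Emit:
play_rows(series=[[-0.7, 0, 0.7, 0, 0, 0], [-1.3, 0, 1.5, 0, 0, 0], [-2, 0, 2.2, 0, 0, 0], [-2.7, 0, 3, 0, 0, 0], [-3.3, 0, 3.7, 0, 0, 0], [-4, 0, 4.5, 0, 0, 0], [-4.7, 0, 5.2, 0, 0, 0], [-5.4, 0, 5.9, 0, 0, 0], [-6, 0, 6.7, 0, 0, 0], [-6.7, 0, 7.4, 0, 0, 0], [-7.4, 0, 8.2, 0, 0, 0], [-8, 0, 8.9, 0, 0, 0], [-8.7, 0, 9.7, 0, 0, 0], [-9.4, 0, 10.4, 0, 0, 0], [-9.4, 0, 10.4, 0, 0, 0]])

```text
t: 20.67
position: [0.5659, 0.1264, 0.1579]
ee_rot: [-0.253, 0.66, 0.661, 0.254]
contact_force: [-0.8, -0.0, -0.6]
opening: 0.0372
grasp_force: 29.9
```

```bash
python3 -c "
from meas import *
meas(30,'m2')"
```

```text
t 22.2167 p [0.5659 0.1264 0.1581] F [-0.3203  0.0343 -0.3904] se [0.0786 0.0987 0.0955]
wrist [([29, 0, 57, 18, 769], [61.7, 7.2]), ([243, 158, 7, 42, 204], [246.8, 181.5])]
scene [([337, 156, 2, 2, 4], [337.5, 156.5]), ([341, 174, 5, 6, 17], [342.9, 176.9])]
```

Emit:
play_rows(series=[[-0.7, 0, 0.7, 0, 0, 0], [-1.3, 0, 1.5, 0, 0, 0], [-2, 0, 2.2, 0, 0, 0], [-2, 0, 2.2, 0, 0, 0]])

```text
t: 22.6
position: [0.5659, 0.1264, 0.1548]
ee_rot: [-0.253, 0.66, 0.66, 0.254]
contact_force: [-0.4, 0.2, -1.3]
opening: 0.0375
grasp_force: 29.9
```

```bash
python3 -c "
from meas import *
meas(40)"
```

```text
t 24.65 p [0.5659 0.1264 0.1551] F [-0.5704 -0.0149 -0.1222] se [0.0813 0.0731 0.0605]
wrist [([30, 0, 56, 18, 740], [61.8, 7.0]), ([243, 158, 7, 42, 207], [246.7, 181.3])]
scene [([337, 157, 2, 2, 4], [337.5, 157.5]), ([341, 175, 5, 5, 14], [342.6, 177.6])]
```

Emit:
play_rows(series=[[-0.2, -0.5, 0.2, 0, 0, 0], [-0.4, -1, 0.4, 0, 0, 0], [-0.6, -1.5, 0.6, 0, 0, 0], [-0.7, -2, 0.8, 0, 0, 0], [-0.7, -2.5, 0.8, 0, 0, 0], [-0.7, -2.5, 0.8, 0, 0, 0]])

```text
t: 25.2
position: [0.5642, 0.1262, 0.1541]
ee_rot: [-0.252, 0.66, 0.66, 0.255]
contact_force: [5.2, 0.1, -0.1]
opening: 0.0375
grasp_force: 29.8
```

```bash
python3 -c "
from meas import *
meas(25,'m4')"
```

```text
t 26.5 p [0.5635 0.1264 0.154 ] F [4.8634 0.1586 0.1512] se [0.1037 0.0992 0.0831]
wrist [([47, 0, 54, 17, 689], [77.7, 6.7]), ([244, 163, 6, 37, 128], [247.5, 182.7])]
scene [([337, 157, 2, 2, 3], [337.7, 157.7]), ([341, 175, 5, 5, 16], [342.4, 177.6])]
```

Emit:
play_rows(series=[[0, 0.4, 0, 0, 0, 0], [0, 0.8, 0, 0, 0, 0], [0, 1.2, 0, 0, 0, 0], [0, 1.6, 0, 0, 0, 0], [0, 2, 0, 0, 0, 0], [0, 2, 0, 0, 0, 0]])

```text
t: 27.05
position: [0.5649, 0.1266, 0.1539]
ee_rot: [-0.253, 0.659, 0.661, 0.254]
contact_force: [-0.6, 0.8, 0.3]
opening: 0.0378
grasp_force: 29.9
```

```bash
python3 -c "
from meas import *
meas(15,'m5')"
```

```text
t 27.85 p [0.5652 0.1265 0.154 ] F [-0.5789  0.2293  0.0429] se [0.1358 0.1085 0.159 ]
wrist [([37, 0, 58, 20, 851], [69.7, 7.8]), ([243, 158, 7, 42, 196], [246.8, 181.4])]
scene [([337, 157, 2, 2, 3], [337.7, 157.7]), ([341, 175, 5, 5, 14], [342.6, 177.6])]
```

Emit:
play_rows(series=[[0, -0.1, 0, 0, 0, 0], [0, -0.1, 0, 0, 0, 0], [0, -0.1, 0, 0, 0, 0], [0, -0.1, 0, 0, 0, 0], [0, -0.1, 0, 0, 0, 0], [0, -0.1, 0, 0, 0, 0]], grip_force=3)

```text
t: 28.4
position: [0.5654, 0.1264, 0.154]
ee_rot: [-0.253, 0.66, 0.661, 0.255]
contact_force: [-0.9, -0.7, 0.1]
opening: 0.038
grasp_force: 3.0
```

Emit:
play_rows(series=[[0, 0, 0, 0, 0, 0], [0, 0, 0, 0, 0, 0], [0, 0, 0, 0, 0, 0], [0, 0, 0, 0, 0, 0], [0, 0, 0, 0, 0, 0], [0, 0, 0, 0, 0, 0], [0, 0, 0, 0, 0, 0], [0, 0, 0, 0, 0, 0], [0, 0, 0, 0, 0, 0], [0, 0, 0, 0, 0, 0], [0, 0, 0, 0, 0, 0], [0, 0, 0, 0, 0, 0]], fingers=0.75)

```text
t: 29.4
position: [0.5654, 0.1264, 0.154]
ee_rot: [-0.253, 0.66, 0.661, 0.255]
contact_force: [-0.7, 0.1, -0.0]
opening: 0.0694
grasp_force: 0.0
```

```bash
python3 - <<'E'
from meas import *
meas(3,'m6')
w=np.load('pics/m6w.npy');s=np.load('pics/m6s.npy');t=get_image('top')
a=cv2.resize(w,(480,300));b=cv2.resize(s[110:200,310:406],(320,300),interpolation=cv2.INTER_CUBIC);c=cv2.resize(t[200:255,235:305],(356,280),interpolation=cv2.INTER_CUBIC)
out=np.zeros((580,800,3),np.uint8);out[:300,:480]=a;out[:300,480:]=b;out[300:,:356]=c
cv2.imwrite('pics/h4.png',out[:,:,::-1])
E
```

```text
t 29.6 p [0.5654 0.1264 0.154 ] F [-0.1527 -0.2508  0.4327] se [0.194  0.2736 0.279 ]
wrist [([35, 0, 54, 16, 568], [64.4, 5.6]), ([235, 147, 15, 53, 598], [243.3, 176.7])]
scene [([337, 157, 2, 2, 4], [337.5, 157.5]), ([340, 175, 6, 5, 14], [342.4, 177.6])]
```

View pics/h4.png

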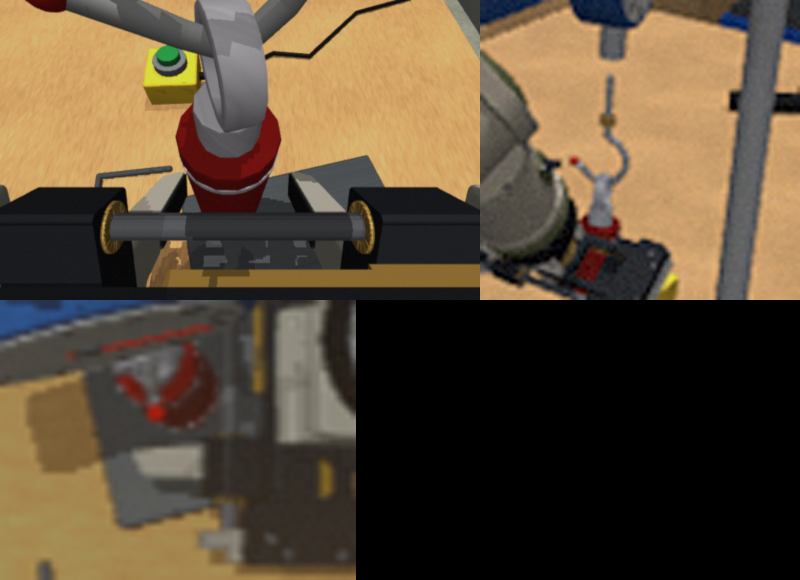

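Emit:
play_rows(series=[[0, 0, 0, 0, 0, 0], [0, 0, 0, 0, 0, 0], [0, 0, 0, 0, 0, 0], [0, 0, 0, 0, 0, 0], [0, 0, -3, 0, 0, 0], [0, 0, -8, 0, 0, 0], [0, 0, -16, 0, 0, 0], [0, 0, -26, 0, 0, 0], [0, 0, -38, 0, 0, 0], [0, 0, -52, 0, 0, 0], [0, 0, -68, 0, 0, 0], [0, 0, -86, 0, 0, 0], [0, 0, -105, 0, 0, 0], [0, 0, -125, 0, 0, 0], [0, 0, -145, 0, 0, 0], [0, 0, -165, 0, 0, 0], [0, 0, -180, 0, 0, 0], [0, 0, -180, 0, 0, 0]], fingers=1)

```text
t: 31.2
position: [0.5662, 0.003, 0.2899]
ee_rot: [-0.25, 0.661, 0.66, 0.255]
contact_force: [0.3, -0.2, 0.2]
opening: 0.0929
grasp_force: 0.0
```

```bash
python3 - <<'E'
from meas import *
meas(2,'m7')
w=np.load('pics/m7w.npy')
h=hsv(w);m=(h[...,0]>50)&(h[...,0]<85)&(h[...,1]>120)&(h[...,2]>70);print("green",blobs(m,20))
c=cam('wrist')
for b in blobs(m,20): print(plane(c,b[1],.067))
from s8 import *
P=np.array([.469,.349,.067])
W=[(np.array([.45,-.05,.33]),rot(90,40)),(np.array([.40,-.02,.33]),rot(60,15)),(np.array([.36,.22,.30]),rot(60,10)),(P+[0,0,.06],rot(60,5)),(P+[0,0,.008],rot(60,5))]
sim_from(W);rows(W[:3])
E
```

```text
t 31.35 p [0.5648 0.0057 0.2878] F [ 0.1984  0.0654 -0.0466] se [0.2963 0.1892 0.0134]
wrist []
scene [([344, 178, 2, 2, 4], [344.5, 178.5])]
green [([243, 76, 18, 15, 212], [251.5, 83.0])]
[0.464  0.3483 0.067 ]
now [0.5645 0.0064 0.2873] [0.81, 0.6, -0.82, 1.87, -0.39, 0.93, 0.33]
[ 0.45 -0.05  0.33] [1.11, 0.39, -0.88, 2.07, -0.41, 1.09, 0.49] 0.0 0.0 m 0.41
[ 0.4  -0.02  0.33] [1.02, -0.02, -0.83, 2.26, -0.35, 0.86, -0.1] 0.0 0.0 m 0.3
[0.36 0.22 0.3 ] [0.67, 0.07, -1.29, 2.29, -0.02, 0.68, -1.11] 0.0 0.02 m 0.0
[0.469 0.349 0.127] [-0.19, 0.6, -0.72, 2.11, 0.69, 0.58, -1.91] 0.0 0.0 m 0.45
[0.469 0.349 0.075] [-0.26, 0.66, -0.62, 2.14, 0.8, 0.47, -2.0] 0.0 0.0 m 0.36
row [-13.1, -114.4, -69.6, 0.1, -2.0, 0.1] 135.0 2.0
row [9.3, -164.4, -49.5, -14.4, -26.4, 26.7] 172.0 40.0
row [167.6, -204.2, 133.4, -13.2, -31.3, 27.4] 296.0 44.0
```

```bash
python3 - <<'E'
from s8 import *
P=np.array([.467,.3483,.067])
for psi,L in((90,25),(120,15),(60,25),(30,20)):
    print(psi,L)
    W=[(np.array([.43,-.05,.33]),rot(90,40)),(np.array([.40,.0,.34]),rot((psi+90)/2,32)),(np.array([.38,.2,.34]),rot(psi,L)),(P+[0,0,.1],rot(psi,L)),(P+[0,0,.008],rot(psi,8))]
    sim_from(W)
    if psi==90: rows(W)
E
```

```text
90 25
now [0.5645 0.0064 0.2873] [0.81, 0.6, -0.82, 1.87, -0.39, 0.93, 0.33]
[ 0.43 -0.05  0.33] [1.15, 0.36, -0.89, 2.1, -0.43, 1.09, 0.52] 0.0 0.0 m 0.4
[0.4  0.   0.34] [1.13, 0.19, -0.92, 2.19, -0.45, 1.05, 0.48] 0.0 0.0 m 0.37
[0.38 0.2  0.34] [0.83, 0.05, -1.11, 2.25, -0.52, 0.85, 0.07] 0.0 0.0 m 0.18
[0.467 0.348 0.167] [0.04, 0.54, -0.74, 2.21, -0.08, 0.29, -0.51] 0.0 0.0 m 0.18
[0.467 0.348 0.075] [-0.46, 0.6, -0.26, 2.15, 0.09, 0.33, -0.75] 0.0 0.0 m 0.22
row [-13.0, -134.4, -69.6, 0.1, -2.0, 0.1] 152.0 2.0
row [30.9, -164.4, -43.6, 0.1, -10.0, 0.1] 173.0 10.0
row [179.4, -184.2, 90.4, 0.1, -17.0, 0.1] 273.0 17.0
row [173.5, -97.4, 318.2, 0.1, -17.0, 0.1] 375.0 17.0
row [111.9, -97.6, 386.6, 0.1, -34.0, 0.1] 414.0 34.0
120 15
now [0.5645 0.0064 0.2873] [0.81, 0.6, -0.82, 1.87, -0.39, 0.93, 0.33]
[ 0.43 -0.05  0.33] [1.15, 0.36, -0.89, 2.1, -0.43, 1.09, 0.52] 0.0 0.0 m 0.4
[0.4  0.   0.34] [1.05, 0.27, -0.95, 2.11, -0.31, 1.13, 0.53] 0.0 0.0 m 0.34
[0.38 0.2  0.34] [0.58, 0.17, -1.08, 2.12, -0.13, 0.97, 0.11] 0.0 0.0 m 0.21
[0.467 0.348 0.167] [-0.04, 0.6, -0.78, 2.04, 0.25,
[... 353 characters left out ...]
 [1.06, -0.26, -1.14, 2.35, -0.85, 0.86, -0.04] 0.0 0.0 m 0.09
[0.467 0.348 0.167] [-0.2, 0.42, -0.51, 2.33, 0.12, 0.11, -1.28] 0.031 1.35 m 0.0
[0.467 0.348 0.075] [-0.54, 0.58, -0.19, 2.19, 0.17, 0.26, -1.38] 0.0 0.0 m 0.15
30 20
now [0.5645 0.0064 0.2873] [0.81, 0.6, -0.82, 1.87, -0.39, 0.93, 0.33]
[ 0.43 -0.05  0.33] [1.15, 0.36, -0.89, 2.1, -0.43, 1.09, 0.52] 0.0 0.0 m 0.4
[0.4  0.   0.34] [1.25, -0.02, -0.87, 2.34, -0.75, 0.93, 0.36] 0.0 0.0 m 0.22
[0.38 0.2  0.34] [0.93, -0.35, -1.12, 2.34, -0.69, 0.74, -0.79] 0.0 0.02 m 0.0
[0.467 0.348 0.167] [-0.95, 0.39, 0.27, 2.29, -0.43, 0.14, -1.34] 0.0 1.96 m 0.03
[0.467 0.348 0.075] [-0.89, 0.58, 0.23, 2.19, -0.44, 0.27, -1.33] 0.0 0.0 m 0.16
```

```bash
python3 - <<'E'
from s8 import *
P=np.array([.467,.3483,.067])
W=[(np.array([.43,-.05,.33]),rot(90,40)),(np.array([.40,.0,.34]),rot(95,32)),(np.array([.38,.2,.34]),rot(100,12)),(P+[0,0,.1],rot(100,8)),(P+[0,0,.03],rot(100,4))]
sim_from(W);rows(W)
E
```

```text
now [0.5645 0.0064 0.2873] [0.81, 0.6, -0.82, 1.87, -0.39, 0.93, 0.33]
[ 0.43 -0.05  0.33] [1.15, 0.36, -0.89, 2.1, -0.43, 1.09, 0.52] 0.0 0.0 m 0.4
[0.4  0.   0.34] [1.1, 0.22, -0.93, 2.16, -0.4, 1.08, 0.49] 0.0 0.0 m 0.36
[0.38 0.2  0.34] [0.64, 0.1, -1.12, 2.16, -0.15, 0.89, -0.21] 0.0 0.0 m 0.17
[0.467 0.348 0.167] [-0.12, 0.55, -0.74, 2.07, 0.42, 0.61, -0.93] 0.0 0.0 m 0.49
[0.467 0.348 0.097] [-0.27, 0.63, -0.58, 2.1, 0.55, 0.53, -1.06] 0.0 0.0 m 0.42
row [-13.0, -134.4, -69.6, 0.1, -2.0, 0.1] 152.0 2.0
row [30.9, -164.4, -43.6, 3.1, -10.0, -3.9] 173.0 11.0
row [179.4, -184.2, 90.4, 4.7, -30.0, -8.9] 273.0 32.0
row [173.5, -97.4, 318.2, 4.4, -33.9, -9.1] 375.0 35.0
row [126.7, -97.6, 370.2, 4.1, -37.9, -9.3] 403.0 39.0
```

Emit:
play_rows(series=[[-4, -40, -20, 0, 0, 0], [-9, -90, -45, 0, -1, 0], [-13, -134, -70, 0, -2, 0], [-13, -134, -70, 0, -2, 0], [10, -150, -57, 2, -6, -2], [31, -164, -44, 3, -10, -4], [55, -168, -20, 3.5, -14, -5], [80, -171, 0, 3.5, -17, -6], [105, -174, 22, 4, -20, -7], [130, -177, 45, 4, -24, -8], [155, -180, 68, 4.5, -27, -8.5], [179, -184, 90, 4.7, -30, -9], [179, -184, 90, 4.7, -30, -9], [179, -184, 90, 4.7, -30, -9]], fingers=0, grip_force=20)

```text
t: 32.57
position: [0.3785, 0.203, 0.3401]
ee_rot: [-0.08, 0.635, 0.766, 0.067]
contact_force: [-0.0, -1.3, 0.6]
opening: 0.0042
grasp_force: 0.0
```

```bash
python3 - <<'E'
from meas import *
meas(2,'m8')
w=np.load('pics/m8w.npy')
h=hsv(w);m=(h[...,0]>50)&(h[...,0]<85)&(h[...,1]>120)&(h[...,2]>70);c=cam('wrist')
for b in blobs(m,20): print(b,plane(c,b[1],.067))
from s8 import *
P=np.array([.467,.3483,.067])
W=[(P+[0,0,.1],rot(100,8)),(P+[0,0,.025],rot(100,4))]
sim_from(W);rows(W)
E
```

```text
t 32.7167 p [0.3804 0.1984 0.3395] F [-0.1107  0.9246 -0.0586] se [0.1584 0.1087 0.0327]
wrist []
scene [([337, 157, 2, 2, 4], [337.5, 157.5]), ([340, 175, 6, 5, 16], [342.2, 177.7])]
([396, 100, 24, 24, 446], [407.5, 111.3]) [0.4718 0.3394 0.067 ]
now [0.381  0.1974 0.3396] [0.4, 0.18, -0.97, 2.09, -0.06, 0.88, -0.35]
[0.467 0.348 0.167] [-0.16, 0.54, -0.68, 2.07, 0.37, 0.6, -0.88] 0.0 0.0 m 0.49
[0.467 0.348 0.092] [-0.32, 0.62, -0.52, 2.1, 0.5, 0.5, -1.0] 0.0 0.0 m 0.39
row [95.3, 110.7, 196.5, -0.0, -3.9, -0.1] 245.0 4.0
row [79.8, 110.8, 269.8, -0.0, -7.9, -0.1] 302.0 8.0
```

Emit:
play_rows(series=[[12, 14, 25, 0, -1, 0], [27, 31, 55, 0, -2, 0], [43, 50, 88, 0, -3, 0], [59, 68, 121, 0, -4, 0], [75, 87, 154, 0, -4, 0], [88, 102, 181, 0, -4, 0], [95, 110, 196, 0, -4, 0], [95, 110, 196, 0, -4, 0], [95, 110, 196, 0, -4, 0], [95, 110, 196, 0, -4, 0], [95, 110, 196, 0, -4, 0]])

```text
t: 33.68
position: [0.4667, 0.348, 0.1691]
ee_rot: [-0.052, 0.642, 0.764, 0.045]
contact_force: [0.3, 0.4, 0.3]
opening: 0.0005
grasp_force: 0.0
```

```bash
python3 - <<'E'
from h import *
c=cam('wrist');w=get_image('wrist');ct=cam('top');t=get_image('top')
o=monitor.get_obs();print(o['position'].round(4),o['joints'].round(2),o['contact_force'].round(1))
for cc,im in((c,w),(ct,t)):
    h=hsv(im);m=(h[...,0]>50)&(h[...,0]<85)&(h[...,1]>120)&(h[...,2]>70)
    for b in blobs(m,20): print(b,plane(cc,b[1],.067).round(4))
from s8 import *
P=np.array([.467,.3475,.067])
W=[(P+[0,0,.013],rot(100,4)),(P+[0,0,.001],rot(100,4))]
rows(W)
E
```

```text
[0.4666 0.3485 0.1693] [-0.2   0.57 -0.69  2.    0.41  0.64 -0.94] [-0.3  0.5  0.3]
([302, 197, 38, 35, 1006], [320.6, 214.3]) [0.4682 0.3496 0.067 ]
row [-13.4, 0.0, 88.3, 0.2, -3.9, -0.0] 89.0 4.0
row [-15.0, -0.0, 100.2, 0.2, -3.9, -0.0] 101.0 4.0
```

Emit:
play_rows(series=[[-5, 0.5, 25, 0, -2, 0], [-10, 1, 55, 0, -4, 0], [-12, 1, 75, 0, -4, 0], [-13, 1, 85, 0, -4, 0], [-13.5, 1, 88, 0, -4, 0], [-13.5, 1, 91, 0, -4, 0], [-14, 1, 93, 0, -4, 0], [-14, 1, 95, 0, -4, 0], [-14, 1, 97, 0, -4, 0], [-14, 1, 98, 0, -4, 0], [-14, 1, 99, 0, -4, 0], [-14, 1, 99, 0, -4, 0], [-14, 1, 99, 0, -4, 0]])

```text
t: 34.87
position: [0.4676, 0.3492, 0.0695]
ee_rot: [-0.025, 0.642, 0.766, 0.023]
contact_force: [-2.4, -4.9, 15.7]
opening: 0.0002
grasp_force: 7.6
```

Emit:
play_rows(series=[[0, 0, -2, 0, 0, 0], [0, 0, -6, 0, 0, 0], [0, 0, -12, 0, 0, 0], [0, 0, -25, 0, 0, 0], [0, 0, -45, 0, 0, 0], [0, 0, -65, 0, 0, 0], [0, 0, -80, 0, 0, 0], [0, 0, -80, 0, 0, 0], [0, 0, -80, 0, 0, 0], [0, 0, -80, 0, 0, 0]])

```text
t: 35.7
position: [0.4679, 0.3441, 0.1477]
ee_rot: [-0.026, 0.642, 0.766, 0.022]
contact_force: [0.2, 0.3, 0.3]
opening: 0.0003
grasp_force: 0.0
```

```bash
python3 - <<'E'
from meas import *
meas(2,'m9');t=get_image('top');s=np.load('pics/m9s.npy');w=np.load('pics/m9w.npy')
out=np.zeros((600,800,3),np.uint8);out[:300,:400]=cv2.resize(s[100:220,300:460],(400,300),interpolation=cv2.INTER_CUBIC);out[:300,400:]=cv2.resize(t[190:310,150:310],(400,300),interpolation=cv2.INTER_CUBIC);out[300:,:480]=cv2.resize(w,(480,300))
cv2.imwrite('pics/f.png',out[:,:,::-1])
E
```

```text
t 35.85 p [0.4676 0.344  0.1472] F [ 0.1566 -0.1301  0.4996] se [0.2882 0.1223 0.2578]
wrist []
scene [([337, 157, 2, 2, 4], [337.5, 157.5]), ([340, 175, 6, 5, 17], [342.1, 177.8])]
```

View pics/f.png

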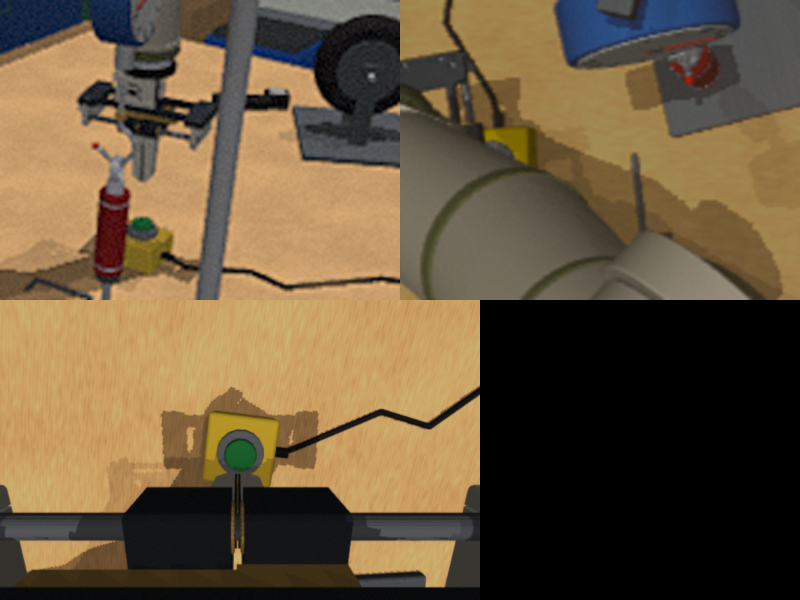

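The damper hangs upright and still on the hook: the tip reads (337.5, 157.5), the same as at release. The key is up and the gripper is clear, so I'm handing in.

```bash
python3 -c "
from station import job
print(job.job_done())"
```

```text
the job is handed in; nothing more can be done
None
```

The red damper hangs free and at rest by its eye on the scale hook; the log key was pressed fully and is up again, and the job was handed in at about 36 s (the judge returned no verdict).

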